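Seal finished castings in a sprung-bail dry box

TASK

Stand or lay every finished casting inside the green dry box, setting them down rather than dropping them, then fit the gasketed lid and press it home firmly one corner after another, not all at once, until it sits flat and sealed on the rim. Then bring the sprung hold-down bail over from behind the box and let it down slowly under control, never letting it snap, until both its feet rest on the lid, and let go. Leave the wrench, the brush and the tin alone.

Things in the scene. Friction and masses are not known exactly. Their poses are not given: they have to be found in the camera images.
- drybox: Green sheet-steel dry box, fixed to the bench, 244 mm (y) by 184 mm (x) over its rim, rim 90 mm above the bench. Origin: centre of its underside, on the bench. x points from the front, robot's, side to the back, where the bail is parked; y across; z up. The bail's side arms run outside the lid at y = -140 and +140 mm.
- box_floor (a point): Centre of the box's inner floor, 6 mm above the bench. The inside is 156 mm (x) by 216 mm (y), walls up to the rim, 84 mm deep. Axes as the box.
- gasket_top (a point): Centre of the box's mouth, level with the top of the unpressed black rubber gasket (100 mm above the bench, 10 mm above the rim). The gasket is in four corner lengths, each a tight press fit: about 13 N right above a corner pushes it down 8 mm, where it stops dead and stays; less does not move it. Axes as the box.
- bail_hinge (a point): Middle of the bail's hinge axis, which lies along the box's y: at box x = 55 mm, z = 70 mm. The bail is a steel U-frame of two flat side arms and a round cross bar 136 mm from this axis. Its angle above the forward level (box -x) is 140 degrees parked, 27 degrees closed. Axes as the box.
- bail (a joint): Angle of the sprung hold-down bail. 0 = parked, leaning back behind the box (its start); grows as it swings up, over and down: 1.97 rad = rubber feet on a lid pressed home, stop at 2.00. Over-centre springs hold it parked (about 7 N at the bar lifts it off); beyond about 0.8 rad springs and weight, up to 8 N at the bar, throw it shut if let go.
- bail_grip (a point): Middle of the bail's cross bar, on its axis: round rubber sleeve 18 mm thick, 100 mm long, along the box's y. Parked at box x = 159, z = 157 mm; closed at box x = -66, z = 132 mm, 30 mm above the lid's top and 44 mm from the near end of the lid's pull. Being round it can turn between the fingers as the bail swings.
- lid_grip (a point): Middle of the lid's pull: steel bar 44 mm along the lid's x, 14 mm wide (y), 16 mm high, 14 mm of free space below it. Lid 0.5 kg: green plate 184 (x) by 244 (y) by 10 mm, plug below it 146 by 206 by 20 mm deep (lowest 6 mm: 136 by 196). Starts upright on its plug. This point is 52 mm above the plug's underside; at box z = 132 mm on the unpressed gasket, 124 mm home. Fits either way round.
- lid_corner_a (a point): Point on top of the lid's plate at one corner, above the gasket's corner: lid x = -80 mm, y = +109 mm. At box z = 110 mm with the plate on the unpressed gasket, 102 mm pressed home. Pressing one corner makes the lid rock; it lies flat when all four are home.
- lid_corner_b (a point): Point on top of the lid's plate at one corner, above the gasket's corner: lid x = -80 mm, y = -109 mm. At box z = 110 mm with the plate on the unpressed gasket, 102 mm pressed home. Pressing one corner makes the lid rock; it lies flat when all four are home.
- lid_corner_c (a point): Point on top of the lid's plate at one corner, above the gasket's corner: lid x = +80 mm, y = -109 mm. At box z = 110 mm with the plate on the unpressed gasket, 102 mm pressed home. Pressing one corner makes the lid rock; it lies flat when all four are home.
- lid_corner_d (a point): Point on top of the lid's plate at one corner, above the gasket's corner: lid x = +80 mm, y = +109 mm. At box z = 110 mm with the plate on the unpressed gasket, 102 mm pressed home. Pressing one corner makes the lid rock; it lies flat when all four are home.
- gasket_a (a joint): How far the gasket's front left corner (box x = -84, y = +114 mm) has been pressed into the rim, in metres: 0 = proud (start), 0.008 = fully home. It never comes back up.
- gasket_b (a joint): How far the gasket's front right corner (box x = -84, y = -114 mm) has been pressed into the rim, in metres: 0 = proud (start), 0.008 = fully home. It never comes back up.
- gasket_c (a joint): How far the gasket's back right corner (box x = +84, y = -114 mm) has been pressed into the rim, in metres: 0 = proud (start), 0.008 = fully home. It never comes back up.
- gasket_d (a joint): How far the gasket's back left corner (box x = +84, y = +114 mm) has been pressed into the rim, in metres: 0 = proud (start), 0.008 = fully home. It never comes back up.
- cast1_mid (a point): Bronze flanged bush, finished casting: upright round body 40 mm diameter with a flange 54 mm diameter by 9 mm at its foot, 52 mm high, 0.3 kg; point on its axis, half-way up (26 mm). May be absent.
- cast2_mid (a point): Bronze flanged bush, finished casting: upright round body 40 mm diameter with a flange 54 mm diameter by 9 mm at its foot, 52 mm high, 0.3 kg; point on its axis, half-way up (26 mm). May be absent.
- cast3_mid (a point): Dark iron hub, finished casting: upright round body 34 mm diameter with a flange 58 mm diameter by 9 mm at its foot, 46 mm high, 0.25 kg; point on its axis, half-way up (23 mm). May be absent.
- cast4_mid (a point): Dark iron hub, finished casting: upright round body 34 mm diameter with a flange 58 mm diameter by 9 mm at its foot, 46 mm high, 0.25 kg; point on its axis, half-way up (23 mm). May be absent.
- wrench: Steel wrench lying on the bench, a bystander; leave it alone. Origin: centre of its underside.
- brush: Wood-handled brush lying on the bench, a bystander; leave it alone. Origin: centre of its underside.
- can: Plain tin 72 mm in diameter, 110 mm high, a bystander; leave it alone. Origin: centre of its underside.

How it is judged:
By the outcome, as a careful person would: the job done as asked, in the order asked, and still so for the second after the job is handed in, with the robot touching nothing.
Of cast1, cast2, cast3, cast4 only 2 to 4 are there at a start; the rules pass over those that are not, and their reading is None.
At some moment in a run one of cast1, cast2, cast3, cast4 may be knocked a few centimetres aside while the robot is not near it.
It also fails if it takes over 210 s, if anything falls off the work surface, if the arm or the gripper's body presses on something with over 40 N, if the wrist force passes 120 N, or if a joint passes its speed limit or range.

ROBOT

A 7-joint arm with a two-finger parallel gripper is mounted at the origin on the work surface. World frame = base frame: x ahead of the robot, y to its left, z up, the work surface at z = 0. Lengths are in m, angles in rad, forces in N, time in s.
With the tool pointing down it reaches from about 0.425 to 0.925 m from the base axis. Payload 6.8 kg.
Tool frame: the origin (TCP) lies on the centre line of the jaws, within the pads' length; the fingertips stand 19 mm ahead of it and the grasp point (between the pads) is the TCP (r.tip_extent is the y of the fingertips in the tool frame, in m); y points along the fingers, z is the direction in which the jaws open and shut, and the axes are right-handed (so a half turn about y gives the same grasp; the last joint's range is limited). The gripper opens to 85 mm and grips with 20 to 120 N. Pads are 22 mm wide; open, the fingers measure 114 mm over their backs; the gripper's body (76 mm by 85 mm) begins 54 mm behind the grasp point. The pads swing forward as they close: fully open they stand 13 mm farther back than shut.
Start: joints at [-1.341, 0.477, 0.022, 1.555, -0.011, 1.109, -0.083], TCP at [0.224, 0.637, 0.213] pointing down, gripper open.
Joint ranges: [-2.96, 2.96], [-0.34, 2.1], [-1.41, 1.46], [0.24, 2.44], [-1.37, 4.51], [0.17, 1.92], [-2.96, 2.96]. Speed limits (rad/s): [2.39, 2.39, 3.14, 3.14, 3.14, 3.14, 3.14].

INTERFACE

Orientations are given as a rotation vector (axis times angle).
In Python, from bench import r gives the robot as it stands. The module is installed in compiled form; this text tells all that it offers.
- The arm moves only by the tool jog_arm, never from a script. Its argument "motion" is a list of rows, each a list of 3 entries, a list of its own where there are three numbers: the opening, from 0 (shut) to 1 (fully open), then the shift along the tool's x, y, z in m, then the turn, a rotation vector about the tool's x, y, z in degrees. A call has 1 to 10 rows; each row shifts and turns the commanded pose from where the row before left it, along the tool's axes as they then stand; what a row does not reach is not made up. A row lasts 1/12 s, in which the tool goes at most 41.7 mm and 7.16 degrees, less where a joint would pass 70% of its speed; a pose out of reach is approached as far as the arm can. A call with a gripper value outside its range is refused whole. The fingers move at their own pace and stop on an object; "force" is the grip in N (left out, the last holds). Time passes only in rows, so rows that do not move let the fingers close. It gives the time, the measured TCP pose, the force and the opening at its end, in the units of the state.
- r.get_obs(): the state, without advancing time (a new reading comes with each control period).
- r.grab_frame(name): name is "scene" or "top"; returns a dict with "image" (384x512x3 uint8, red, green, blue), "range_z" (384x512 float32, m along the optical axis (not along the pixel's ray), 0 where there is no reading), "fx", "fy", "cx", "cy" (pixels), "k1" (the pictures are not rectified: a ray, as slopes to the right and down, at radius r is drawn at 1 + k1 r^2 times it, then the intrinsics apply), "xyz" and "orientation" of the camera in the world. Camera axes: x right, y down, z forward; pixel columns grow to the right and rows downward; lengths in m; the calibration is good to about 2 mm. A picture is of the moment at which its call begins.
- r.hand_in(): hands the job in, once; it reports no verdict.
The state is a dict: "clock": time; "joints": joint angles; "qvel": joint speeds; "tau": joint torques, N m; "tcp_pos": TCP position; "orientation": TCP orientation; "contact_force": force on the tool from outside, world axes, zero at the start; "moment": the same for the moment, N m; "grip_width": finger opening in m.
Only numpy, scipy, OpenCV 4.12 (cv2) and the standard library are available. Lean on these libraries where they do the work, as an engineer would, in place of code of your own. Each camera call takes 0.05 s, during which the arm holds its last target.

## Working session

There is one attempt and no reset: what is moved stays moved. The work goes in short steps, Python scripts to look and compute and a tool call to move; the robot and the scene stay as the last step left them, time stands still between calls to the robot, and variables do not carry over. Pictures are saved under pics/ and viewed, and the job is handed in when it is done.

Besides the shell and the picture viewer there is one more tool, called after "Call:" as name(argument=value, ...), one argument or row to a line, values as JSON. jog_arm: Moves the arm, as the interface text tells. Its arguments: {"type":"object","properties":{"motion":{"type":"array","items":{"type":"array"}},"force":{"type":"number"}},"required":["motion"]}

```bash
mkdir -p pics; ls; cat > h.py <<'E'
import numpy as np, cv2
from scipy.spatial.transform import Rotation as R
from bench import r
def save(name,fn):
    f=r.grab_frame(name); cv2.imwrite(fn,f["image"][:,:,::-1]); np.savez(fn.replace('.png','.npz'),**f); return f
def Rm(f):
    o=np.array(f["orientation"],float)
    return R.from_rotvec(o).as_matrix() if o.shape==(3,) else o
def ray(f,u,v):
    x=(u-f["cx"])/f["fx"]; y=(v-f["cy"])/f["fy"]; k=float(f["k1"])
    rd=np.hypot(x,y); rr=rd
    for _ in range(30): rr=rd/(1+k*rr*rr)
    s=1/(1+k*rr*rr)
    return x*s,y*s
def cloud(f):
    v,u=np.mgrid[0:384,0:512].astype(float)
    x,y=ray(f,u,v); z=f["range_z"]
    P=np.stack([x*z,y*z,z],-1)@Rm(f).T+np.array(f["xyz"])
    P[z<=0]=np.nan
    return P
def px(f,u,v,z=None):
    "pixel on plane height z"
    x,y=ray(f,u,v); d=Rm(f)@np.array([x,y,1.]); o=np.array(f["xyz"])
    return o+d*(z-o[2])/d[2]
def proj(f,P):
    p=Rm(f).T@(np.array(P)-np.array(f["xyz"])); x,y=p[:2]/p[2]; s=1+float(f["k1"])*(x*x+y*y)
    return x*s*f["fx"]+f["cx"],y*s*f["fy"]+f["cy"]
def load(fn): return dict(np.load(fn))
E
python3 - <<'E'
from h import *
o=r.get_obs(); print(o, r.tip_extent)
for n in("scene","top"):
    f=save(n,f"pics/{n}0.png"); print({k:f[k] for k in f if k not in("image","range_z")})
E
```

```text
pics
{'clock': 0.0, 'joints': array([-1.34108974,  0.47779629,  0.02237204,  1.55645321, -0.01156315,
        1.10929001, -0.08308464]), 'qvel': array([-0.00172048,  0.0003766 , -0.00094502,  0.00073565,  0.00064666,
        0.00042225, -0.00022437]), 'tau': array([ 1.60735271e-04, -5.96444285e+01,  1.60823710e+00, -2.81199110e+01,
        1.24725714e-02,  9.12841293e-03,  1.42596471e-05]), 'tcp_pos': array([0.22351767, 0.63625645, 0.21192817]), 'orientation': array([-1.55630096,  0.26533399, -0.26499777]), 'contact_force': array([-0.60743926, -0.12916489,  0.37867755]), 'moment': array([-0.02217643, -0.00072763, -0.00340642]), 'grip_width': 0.08558263574071945} 0.019
{'fx': 456.8536664901127, 'fy': 456.8536664901127, 'cx': 249.7158667614215, 'cy': 187.3801534312124, 'k1': -0.07354947724142928, 'xyz': array([1.18918365, 0.30616125, 1.25312082]), 'orientation': array([-1.42354889, -2.38958004,  0.68717734])}
{'fx': 346.61012180757575, 'fy': 346.61012180757575, 'cx': 250.52953456090037, 'cy': 187.4504599675829, 'k1': -0.0643188228835531, 'xyz': array([ 0.52674999, -0.04617661,  1.16108228]), 'orientation': array([-2.17324263,  2.20277373, -0.0553524 ])}
```

View pics/scene0.png

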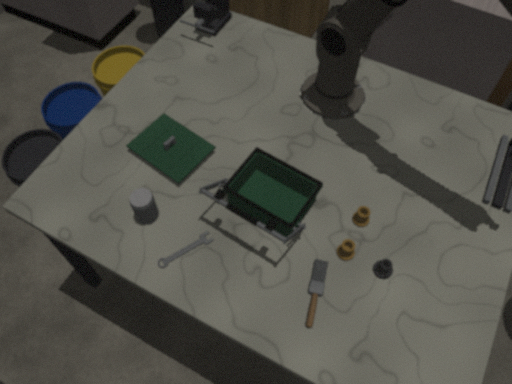

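View pics/top0.png

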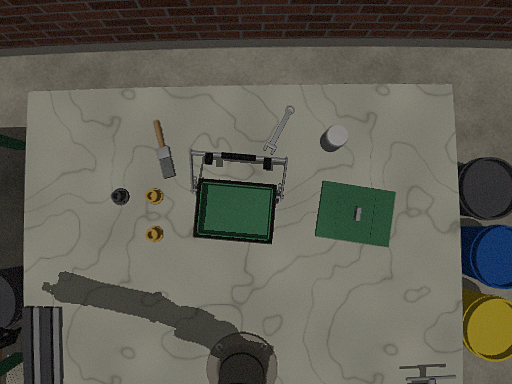

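```bash
python3 - <<'E'
from h import *
for n in("scene","top"):
    f=load(f"pics/{n}0.npz"); 
    print(n,proj(f,[0.2235,.636,.212]),proj(f,[0,0,0]),proj(f,[0,0,0.4]))
    c=cv2.resize(f["image"],None,fx=1,fy=1)
    P=cloud(f)
    for (u,v) in [(235,210),(355,213),(154,195),(154,233),(120,195),(334,138),(240,380),(40,340)] if n=="top" else [(171,148),(270,190),(362,215),(347,249),(384,267),(142,205),(500,170)]:
        print((u,v),P[v,u].round(3))
f=load("pics/top0.npz")
cv2.imwrite("pics/topc0.png",cv2.resize(f["image"][110:260,100:300,::-1],None,fx=4,fy=4,interpolation=cv2.INTER_CUBIC))
cv2.imwrite("pics/topc1.png",cv2.resize(f["image"][110:260,290:420,::-1],None,fx=4,fy=4,interpolation=cv2.INTER_CUBIC))
f=load("pics/scene0.npz")
cv2.imwrite("pics/scc0.png",cv2.resize(f["image"][130:340,190:410,::-1],None,fx=2.8,fy=2.8,interpolation=cv2.INTER_CUBIC))
E
```

```text
scene (np.float64(520.0661854961377), np.float64(173.37222918902913)) (np.float64(332.09987782516623), np.float64(93.23439390528766)) (np.float64(350.8588670152942), np.float64(0.6489661339304007))
(171, 148) [ 0.514 -0.368  0.032]
(270, 190) [ 0.487 -0.01   0.003]
(362, 215) [0.461 0.285 0.05 ]
(347, 249) [0.588 0.288 0.055]
(384, 267) [0.586 0.401 0.045]
(142, 205) [ 0.767 -0.288  0.105]
(500, 170) [ 0.043  0.639 -0.004]
top (np.float64(12.652576461874105), np.float64(317.79941402021655)) (np.float64(241.55878735182915), np.float64(366.62321307097244)) (np.float64(235.46867859819343), np.float64(447.9680229592457))
(235, 210) [0.52  0.015 0.007]
(355, 213) [ 0.505 -0.373  0.046]
(154, 195) [0.573 0.283 0.021]
(154, 233) [0.448 0.282 0.024]
(120, 195) [0.573 0.388 0.046]
(334, 138) [ 0.736 -0.296  0.112]
(240, 380) [ 0.065 -0.004  0.224]
(40, 340) [0.088 0.679 0.015]
```

View pics/topc0.png

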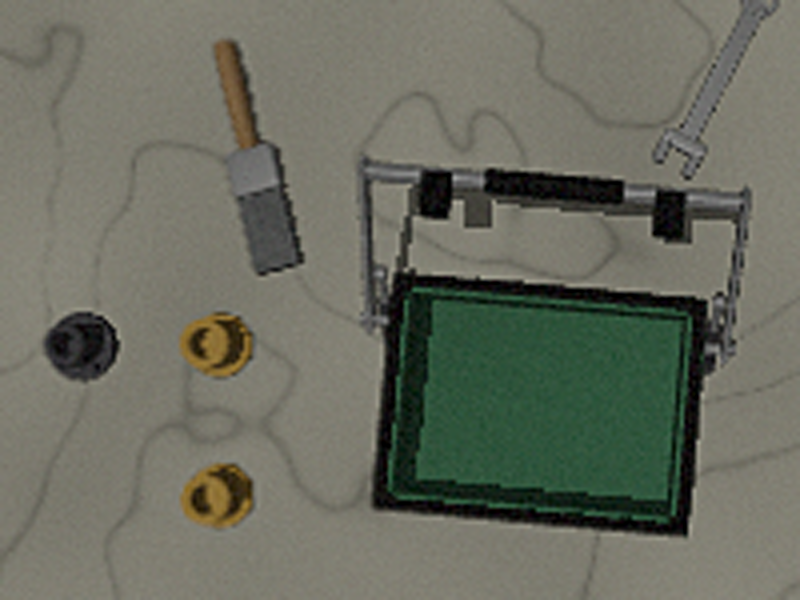

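View pics/topc1.png

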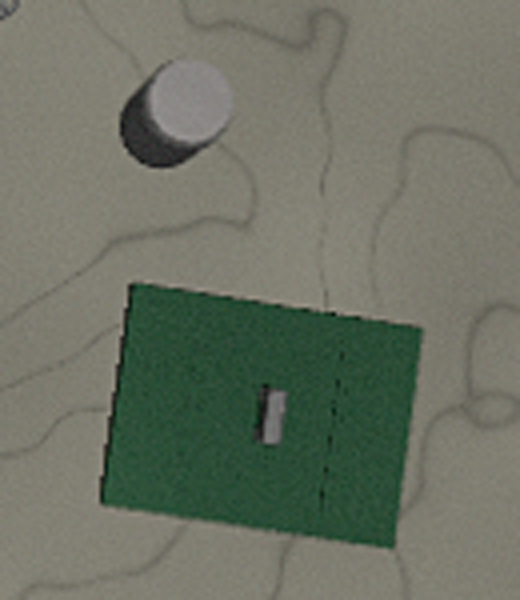

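View pics/scc0.png

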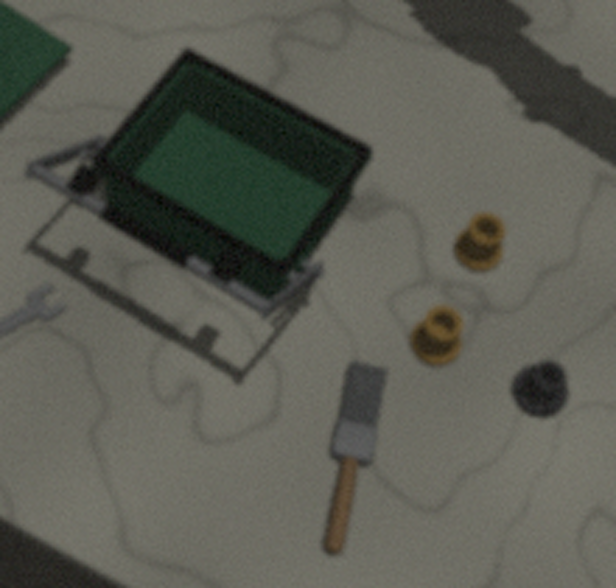

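```bash
cat >> h.py <<'E'
from scipy.optimize import least_squares
def circ(xy,rad):
    s=least_squares(lambda p:np.hypot(*(xy-p).T)-rad,xy.mean(0),loss='soft_l1',f_scale=.001)
    return s.x, np.sqrt((s.fun**2).mean())
def near(P,c,rad): return P[(np.hypot(P[...,0]-c[0],P[...,1]-c[1])<rad)]
E
python3 - <<'E'
from h import *
for n in("scene","top"):
    f=load(f"pics/{n}0.npz"); P=cloud(f)
    print(n)
    for c in([.573,.283],[.448,.282],[.573,.388]):
        Q=near(P,c,.05); Q=Q[Q[:,2]>.012]
        T=Q[Q[:,2]>Q[:,2].max()-.008]
        print(c,len(Q),"zmax",Q[:,2].max().round(3),"mean top",T.mean(0).round(4),"median table",np.nanmedian(near(P,c,.08)[:,2]).round(4))
        m=(Q[:,2]>.015)
        print("  bbox",Q[m].min(0).round(3),Q[m].max(0).round(3))
    # lid
    Q=near(P,[.51,-.37],.2); L=Q[(Q[:,2]>.022)&(Q[:,2]<.04)]
    rect=cv2.minAreaRect(L[:,:2].astype(np.float32)*1000); print("lid",rect,np.median(L[:,2]))
    H=near(P,[.51,-.37],.05); H=H[H[:,2]>.042]; print("pull",len(H),H.mean(0) ,cv2.minAreaRect(H[:,:2].astype(np.float32)*1000),H[:,2].max())
    Q=near(P,[.52,.015],.17); G=Q[(Q[:,2]>.092)&(Q[:,2]<.108)]
    print("gasket",cv2.minAreaRect(G[:,:2].astype(np.float32)*1000),np.median(G[:,2]))
    Q=near(P,[.52,.015],.07); print('floor',np.median(Q[:,2]))
E
```

```text
scene
[0.573, 0.283] 217 zmax 0.055 mean top [0.574  0.2866 0.0504] median table -0.0008
  bbox [0.553 0.266 0.015] [0.595 0.306 0.055]
[0.448, 0.282] 210 zmax 0.056 mean top [0.4477 0.2868 0.0505] median table -0.0015
  bbox [0.426 0.265 0.015] [0.468 0.305 0.056]
[0.573, 0.388] 177 zmax 0.051 mean top [0.5736 0.4023 0.0454] median table -0.0005
  bbox [0.554 0.386 0.015] [0.591 0.419 0.051]
lid ((505.0331115722656, -379.50323486328125), (248.5222625732422, 188.11268615722656), 79.27607727050781) 0.028118253737101195
pull 74 [ 0.50611058 -0.37826943  0.05435142] ((505.3072509765625, -380.8140869140625), (18.393312454223633, 47.02936935424805), 75.52315521240234) 0.06044426194425445
gasket ((521.2709350585938, 12.539535522460938), (285.2543029785156, 188.68699645996094), 84.60536193847656) 0.09755582772893256
floor 0.004251270539180174
top
[0.573, 0.283] 163 zmax 0.059 mean top [0.569  0.2861 0.054 ] median table 0.0016
  bbox [0.552 0.266 0.015] [0.589 0.303 0.059]
[0.448, 0.282] 178 zmax 0.059 mean top [0.444  0.2814 0.0541] median table 0.0016
  bbox [0.424 0.262 0.016] [0.467 0.302 0.059]
[0.573, 0.388] 144 zmax 0.054 mean top [0.5705 0.4031 0.048 ] median table 0.0016
  bbox [0.554 0.386 0.015] [0.587 0.418 0.054]
lid ((502.483154296875, -379.0848388671875), (243.19935607910156, 185.7769317626953), 80.22628784179688) 0.030698065526827745
pull 77 [ 0.50256541 -0.37694521  0.05874231] ((502.7437438964844, -378.9109802246094), (16.089107513427734, 43.15441131591797), 80.58330535888672) 0.0645387572117937
gasket ((519.6957397460938, 11.949859619140625), (284.0479431152344, 185.9109649658203), 83.80939483642578) 0.10060576860198278
floor 0.0070920820254724015
```

```bash
python3 - <<'E'
from h import *
f=load("pics/top0.npz")
C=[px(f,100+u/4-.4,110+v/4-.4,.1)[:2] for u,v in[(397,272),(712,297),(688,535),(373,507)]]
C=np.array(C);print(C.round(4),C.mean(0)); 
for a,b in((0,1),(1,2),(2,3),(3,0)): d=C[b]-C[a];print(np.hypot(*d),np.degrees(np.arctan2(d[1],d[0])))
for n in("scene","top"):
    f=load(f"pics/{n}0.npz"); P=cloud(f)
    # rim by depth: outliers of arms removed by restricting to black & distance
    Q=P.reshape(-1,3); c=np.array([.5205,.0125])
    best=None
    m=(abs(Q[:,2]-(.0995 if n=="scene" else .102))<.008)&(np.hypot(*(Q[:,:2]-c).T)<.17)
    Q=Q[m][:,:2]
    def cost(p):
        a=np.radians(p[2]); d=Q-p[:2]; x=d[:,0]*np.cos(a)+d[:,1]*np.sin(a); y=-d[:,0]*np.sin(a)+d[:,1]*np.cos(a)
        ins=(abs(x)<.092)&(abs(y)<.122); hole=(abs(x)<.078)&(abs(y)<.108)
        return -(ins.sum()-2*hole.sum())
    from scipy.optimize import differential_evolution as de
    s=[ de(cost,[(.50,.54),(-.01,.035),(-12,0)],seed=i,maxiter=60).x for i in range(4)]
    print(n,len(Q),np.array(s).round(4))
    L=near(P,[.51,-.37],.2)
E
```

```text
[[ 0.6213  0.1204]
 [ 0.5987 -0.1216]
 [ 0.4175 -0.1002]
 [ 0.4416  0.1398]] [0.5197807 0.0096129]
0.2430078696164653 -95.34867542676446
0.18239513208288663 173.27898980297343
0.24122428206620733 84.28793409975268
0.1808312981818863 -6.166112707511919
scene 983 [[ 0.5219  0.0127 -6.3289]
 [ 0.5215  0.0123 -6.1433]
 [ 0.5216  0.0125 -6.0492]
 [ 0.5213  0.0123 -6.2184]]
top 917 [[ 0.5185  0.012  -5.8055]
 [ 0.5187  0.0125 -5.8887]
 [ 0.518   0.0125 -5.8588]
 [ 0.5182  0.0123 -5.9397]]
```

```bash
cat >> h.py <<'E'
BOX=np.array([.520,.012]); BY=np.radians(-6.0)
def b2w(x,y): c,s=np.cos(BY),np.sin(BY); return BOX+np.array([c*x-s*y,s*x+c*y])
def go(pos,jaw_deg=None,ydown=True):
    "print tool-frame shift (before turning) & turn to target; jaw_deg world angle of tool z"
    o=r.get_obs(); A=R.from_rotvec(o["orientation"]).as_matrix()
    d=np.array(pos)-o["tcp_pos"]
    print("t",round(o["clock"],2),"tcp",o["tcp_pos"].round(4),"jaw",np.degrees(np.arctan2(A[1,2],A[0,2])).round(2),"tooly",A[:,1].round(3),"grip",round(o["grip_width"],4),"F",np.round(o["contact_force"],1))
    if jaw_deg is not None:
        j=np.radians(jaw_deg); best=None
        for k in(0,np.pi):
            z=np.array([np.cos(j+k),np.sin(j+k),0]);y=np.array([0,0,-1.]);x=np.cross(y,z)
            B=np.stack([x,y,z],1); rv=R.from_matrix(A.T@B).as_rotvec(degrees=True)
            if best is None or np.linalg.norm(rv)<np.linalg.norm(best[0]): best=(rv,B)
        print("turn deg (tool)",best[0].round(2)," shift in mm after turn",(best[1].T@d*1000).round(1))
    print("shift mm tool now",(A.T@d*1000).round(1))
E
python3 - <<'E'
from h import *
o=r.get_obs();print(R.from_rotvec(o["orientation"]).as_matrix().round(3))
go([.572,.4025,.25],-6)
for y in(-62,0,62): print(y,b2w(0,y))
E
```

```text
[[ 0.944 -0.     0.331]
 [-0.331 -0.002  0.944]
 [ 0.    -1.    -0.002]]
t 0.1 tcp [0.2235 0.6363 0.212 ] jaw 70.65 tooly [-0.    -0.002 -1.   ] grip 0.0855 F [-0.8 -0.6 -0.3]
turn deg (tool) [7.000e-02 7.665e+01 7.000e-02]  shift in mm after turn [196.1 -38.  371. ]
shift mm tool now [ 406.3  -37.7 -105.2]
-62 [ -5.96076472 -61.64835751]
0 [0.52  0.012]
62 [ 7.00076472 61.67235751]
```

Call:
jog_arm(
  motion=[
    [1,[0,-0.004,0],[0,7,0]],
    [1,[0,-0.004,0],[0,7,0]],
    [1,[0,-0.004,0],[0,7,0]],
    [1,[0,-0.004,0],[0,7,0]],
    [1,[0,-0.004,0],[0,7,0]],
    [1,[0,-0.004,0],[0,7,0]],
    [1,[0,-0.004,0],[0,7,0]],
    [1,[0,-0.004,0],[0,7,0]],
    [1,[0,-0.004,0],[0,7,0]],
    [1,[0,-0.004,0],[0,7,0]],
  ],
)

```text
clock: 0.93
tcp_pos: [0.2235, 0.6365, 0.2525]
orientation: [-1.213, 1.205, -1.206]
contact_force: [0.8, 0.3, -0.3]
grip_width: 0.0858
```

```bash
python3 - <<'E'
from h import *
go([.572,.4025,.20],-6)
E
```

```text
t 0.93 tcp [0.2235 0.6365 0.2525] jaw 0.3 tooly [-0.    -0.001 -1.   ] grip 0.0858 F [ 0.8  0.3 -0.3]
turn deg (tool) [0.01 6.3  0.06]  shift in mm after turn [196.3  52.5 371. ]
shift mm tool now [235.8  52.7 347.2]
```

Call:
jog_arm(
  motion=[
    [1,[0,0,0],[0,6.3,0]],
    [1,[0.0178,0,0.0337],[0,0,0]],
    [1,[0.0178,0,0.0337],[0,0,0]],
    [1,[0.0178,0,0.0337],[0,0,0]],
    [1,[0.0178,0,0.0337],[0,0,0]],
    [1,[0.0178,0,0.0337],[0,0,0]],
    [1,[0.0178,0,0.0337],[0,0,0]],
    [1,[0.0178,0,0.0337],[0,0,0]],
    [1,[0.0178,0,0.0337],[0,0,0]],
    [1,[0.0178,0,0.0337],[0,0,0]],
  ],
)

```text
clock: 1.77
tcp_pos: [0.5108, 0.4462, 0.2525]
orientation: [-1.162, 1.282, -1.281]
contact_force: [-0.4, 0.4, 0.4]
grip_width: 0.0859
```

```bash
cat >> h.py <<'E'
def b2w(x,y):
    "box mm -> world m"
    c,s=np.cos(BY),np.sin(BY); x/=1000.;y/=1000.; return BOX+np.array([c*x-s*y,s*x+c*y])
E
python3 - <<'E'
from h import *
f=save("top","pics/t1.png")
go([.572,.4025,.15],-6)
E
```

```text
t 1.82 tcp [0.5191 0.4381 0.2529] jaw -6.27 tooly [ 0.005 -0.005 -1.   ] grip 0.0856 F [ 5.2 -4.8  0.5]
turn deg (tool) [-0.32 -0.27  0.23]  shift in mm after turn [ 29.9 102.9  56.4]
shift mm tool now [ 29.2 103.3  55.9]
```

View pics/t1.png

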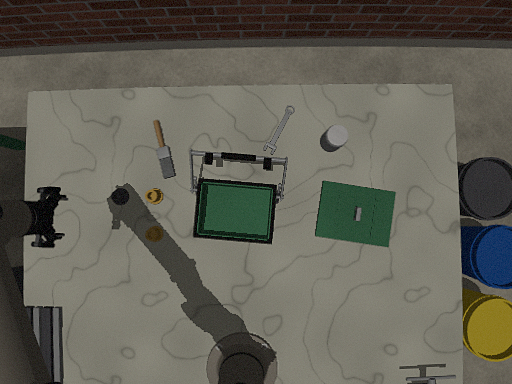

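```bash
python3 - <<'E'
from h import *
f=load("pics/t1.npz"); o=r.get_obs()
print(proj(f,[.519,.438,.253]),f["xyz"],f["orientation"],o["joints"])
P=cloud(f)
for u,v in((40,190),(40,240),(45,215),(30,215)): print(u,v,P[v,u],f["range_z"][v,u])
f=save("scene","pics/s1.png"); print(f["xyz"],proj(f,[.519,.438,.253]))
E
```

```text
(np.float64(72.18070832977241), np.float64(212.61809901703484)) [ 0.52674999 -0.04617661  1.16108228] [-2.17324263  2.20277373 -0.0553524 ] [-1.07200659  0.47339526  0.40103793  1.51969105 -0.18584301  1.18647209
 -0.75030333]
40 190 [0.57262803 0.44336298 0.38936981] 0.77665037
40 240 [0.45778236 0.44543993 0.38317391] 0.7761504
45 215 [0.51573455 0.40906183 0.42354666] 0.73896134
30 215 [0.51674574 0.40798509 0.47759658] 0.68505603
[1.18918365 0.30616125 1.25312082] (np.float64(427.1840828028798), np.float64(219.60062147961682))
```

View pics/s1.png

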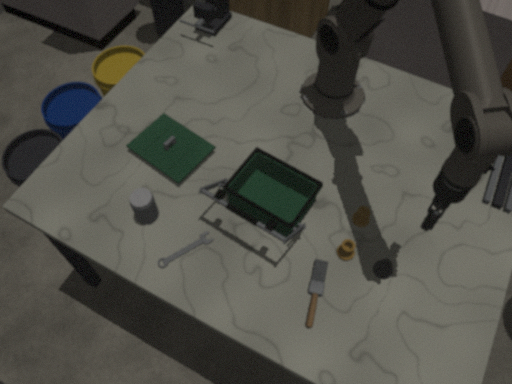

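Call:
jog_arm(
  motion=[
    [1,[0.015,0,0.0282],[-0.3,-0.3,0.2]],
    [1,[0.015,0,0.0282],[0,0,0]],
    [1,[0,0.035,0],[0,0,0]],
    [1,[0,0.035,0],[0,0,0]],
    [1,[0,0.032,0],[0,0,0]],
    [1,[0,0,0],[0,0,0]],
    [1,[0,0,0],[0,0,0]],
  ],
)

```text
clock: 2.45
tcp_pos: [0.5611, 0.4121, 0.149]
orientation: [-1.169, 1.284, -1.273]
contact_force: [0.8, 0.4, 1.0]
grip_width: 0.0851
```

```bash
python3 - <<'E'
from h import *
f=save("top","pics/t2.png"); g=save("scene","pics/s2.png")
go([.572,.4025,.038],-6)
P=cloud(g)
Q=near(P,[.572,.4025],.05); Q=Q[(Q[:,2]>.012)&(Q[:,2]<.06)];print(len(Q),Q.min(0),Q.max(0))
a=f["image"][150:270,0:180]; b=g["image"][190:330,310:490]
cv2.imwrite("pics/c2.png",np.hstack([cv2.resize(a,(400,300)),cv2.resize(b,(400,300))])[:,:,::-1])
E
```

```text
t 2.55 tcp [0.5635 0.4135 0.1529] jaw -5.35 tooly [-0.003  0.006 -1.   ] grip 0.0851 F [0.3 0.9 0.3]
turn deg (tool) [ 0.18  0.65 -0.3 ]  shift in mm after turn [ 10.1 114.9   9.6]
shift mm tool now [ 10.8 114.8   9.8]
178 [0.55650596 0.37890726 0.01206515] [0.60042115 0.42797993 0.05097936]
```

View pics/c2.png

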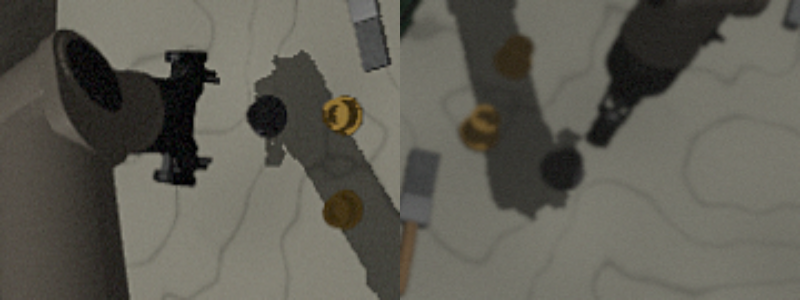

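```bash
python3 - <<'E'
from h import *
for fn in("scene0","s1","s2"):
    g=load(f"pics/{fn}.npz"); P=cloud(g)
    Q=near(P,[.572,.4025],.06); Q=Q[(Q[:,2]>.018)&(Q[:,2]<.06)];print(len(Q),Q.min(0).round(4),Q.max(0).round(4),Q.mean(0).round(4))
for fn in("top0","t1","t2"):
    g=load(f"pics/{fn}.npz"); P=cloud(g)
    Q=near(P,[.572,.4025],.06); Q=Q[(Q[:,2]>.018)&(Q[:,2]<.06)];print(len(Q),Q.min(0).round(4),Q.max(0).round(4),Q.mean(0).round(4))
E
```

```text
150 [0.554  0.3857 0.0184] [0.5909 0.419  0.0506] [0.5749 0.4023 0.0375]
150 [0.5548 0.3855 0.018 ] [0.5917 0.4193 0.049 ] [0.5751 0.4023 0.0377]
149 [0.5565 0.3853 0.0184] [0.5906 0.4193 0.051 ] [0.5751 0.4022 0.0376]
106 [0.5538 0.3855 0.0183] [0.5869 0.4182 0.0536] [0.5701 0.4008 0.0387]
105 [0.5537 0.3858 0.0182] [0.5869 0.4175 0.0507] [0.5704 0.4007 0.0384]
105 [0.5538 0.3847 0.0183] [0.5871 0.4179 0.0524] [0.5701 0.4004 0.0387]
```

Call:
jog_arm(
  motion=[
    [1,[0.0105,0,0.0097],[0,0.6,-0.3]],
    [1,[0,0.03,0],[0,0,0]],
    [1,[0,0.03,0],[0,0,0]],
    [1,[0,0,0],[0,0,0]],
    [1,[0,0,0],[0,0,0]],
  ],
)

```text
clock: 2.97
tcp_pos: [0.5711, 0.4005, 0.0911]
orientation: [-1.164, 1.289, -1.285]
contact_force: [0.9, -0.7, 0.8]
grip_width: 0.0853
```

```bash
python3 - <<'E'
from h import *
go([.572,.402,.038],-6)
E
```

```text
t 2.97 tcp [0.5711 0.4005 0.0911] jaw -6.0 tooly [-0.006 -0.002 -1.   ] grip 0.0853 F [ 0.9 -0.7  0.8]
turn deg (tool) [0.33 0.   0.16]  shift in mm after turn [-1.6 53.1  0.7]
shift mm tool now [-1.8 53.1  1. ]
```

Call:
jog_arm(
  motion=[
    [1,[-0.0015,0.02,0.001],[0.3,0,0]],
    [1,[0,0.02,0],[0,0,0]],
    [1,[0,0.013,0],[0,0,0]],
    [1,[0,0,0],[0,0,0]],
    [0,[0,0,0],[0,0,0]],
    [0,[0,0,0],[0,0,0]],
    [0,[0,0,0],[0,0,0]],
    [0,[0,0,0],[0,0,0]],
    [0,[0,0,0],[0,0,0]],
    [0,[0,0,0],[0,0,0]],
  ],
  force=40,
)

```text
clock: 3.8
tcp_pos: [0.5721, 0.4027, 0.0381]
orientation: [-1.159, 1.284, -1.286]
contact_force: [0.1, -0.2, -0.1]
grip_width: 0.0124
```

```bash
python3 - <<'E'
from h import *
go([*b2w(0,0),.2],-6)
E
```

```text
t 3.8 tcp [0.5721 0.4027 0.0381] jaw -5.95 tooly [ 0.    -0.001 -1.   ] grip 0.0124 F [ 0.1 -0.2 -0.1]
turn deg (tool) [-0.02  0.05  0.07]  shift in mm after turn [ 394.  -161.9  -10.9]
shift mm tool now [ 394.2 -161.4  -11.2]
```

```bash
python3 - <<'E'
from h import *
f=save("top","pics/t3.png"); g=save("scene","pics/s3.png")
a=f["image"][150:270,0:180]; b=g["image"][190:330,310:490]
cv2.imwrite("pics/c3.png",np.hstack([cv2.resize(a,(400,300)),cv2.resize(b,(400,300))])[:,:,::-1])
E
```

```text
(no output)
```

View pics/c3.png

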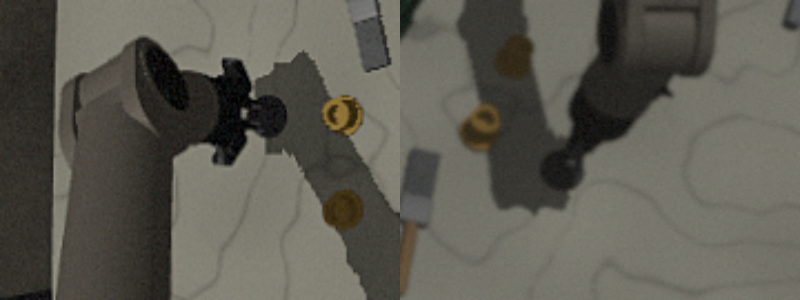

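```bash
python3 - <<'E'
from h import *
for n in("t3","s3"):
    f=load(f"pics/{n}.npz"); P=cloud(f); print(n,proj(f,[.572,.4027,.019]),proj(f,[.572,.4027,.038]))
    Q=near(P,[.572,.41],.09)
    for lo in np.arange(.01,.14,.01):
        S=Q[(Q[:,2]>lo)&(Q[:,2]<lo+.01)]
        if len(S): print(round(lo,2),len(S),S.min(0).round(3),S.max(0).round(3))
    if n=="t3": cv2.imwrite("pics/c3a.png",cv2.resize(f["image"][165:235,80:160,::-1],None,fx=8,fy=8,interpolation=cv2.INTER_NEAREST))
    else: cv2.imwrite("pics/c3b.png",cv2.resize(f["image"][235:295,350:430,::-1],None,fx=8,fy=8,interpolation=cv2.INTER_NEAREST))
E
```

```text
t3 (np.float64(118.68321784380197), np.float64(195.68779378224318)) (np.float64(116.46164581747482), np.float64(195.4867125183769))
0.01 86 [0.544 0.373 0.01 ] [0.598 0.42  0.02 ]
0.02 16 [0.554 0.387 0.02 ] [0.584 0.416 0.03 ]
0.03 19 [0.554 0.386 0.03 ] [0.587 0.415 0.04 ]
0.04 39 [0.557 0.386 0.041] [0.587 0.417 0.05 ]
0.05 3 [0.563 0.389 0.05 ] [0.573 0.395 0.06 ]
0.06 8 [0.553 0.392 0.064] [0.588 0.399 0.07 ]
0.07 8 [0.553 0.392 0.07 ] [0.588 0.399 0.077]
0.08 8 [0.559 0.391 0.081] [0.588 0.406 0.089]
0.09 7 [0.546 0.392 0.09 ] [0.581 0.406 0.099]
0.1 26 [0.534 0.389 0.101] [0.605 0.401 0.11 ]
0.11 53 [0.531 0.385 0.11 ] [0.613 0.414 0.118]
0.12 31 [0.519 0.383 0.121] [0.619 0.4   0.13 ]
0.13 30 [0.516 0.382 0.13 ] [0.627 0.406 0.14 ]
s3 (np.float64(383.7750991354302), np.float64(266.7535470232604)) (np.float64(385.40624715667286), np.float64(264.2259602531079))
0.01 38 [0.558 0.373 0.01 ] [0.602 0.431 0.02 ]
0.02 16 [0.576 0.386 0.021] [0.59  0.419 0.03 ]
0.03 23 [0.574 0.386 0.03 ] [0.591 0.415 0.04 ]
0.04 26 [0.557 0.386 0.04 ] [0.591 0.419 0.048]
0.08 1 [0.582 0.393 0.086] [0.582 0.393 0.086]
0.09 2 [0.581 0.388 0.099] [0.589 0.409 0.1  ]
0.1 12 [0.566 0.386 0.102] [0.602 0.415 0.109]
0.11 10 [0.587 0.388 0.11 ] [0.599 0.409 0.114]
0.12 8 [0.588 0.385 0.121] [0.591 0.417 0.128]
0.13 7 [0.589 0.384 0.132] [0.593 0.418 0.139]
```

View pics/c3a.png

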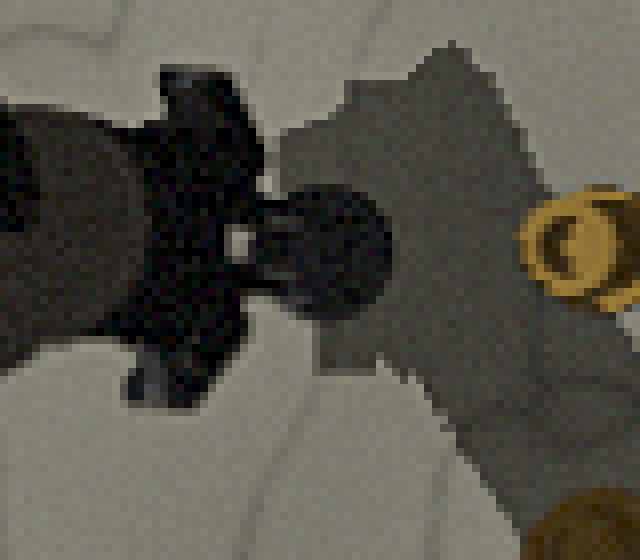

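View pics/c3b.png

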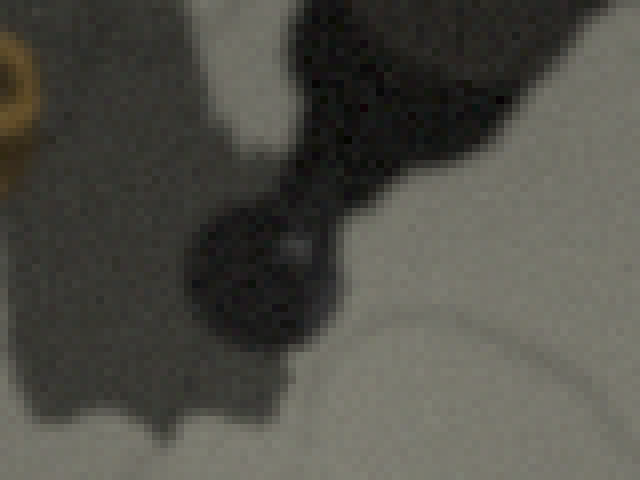

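```bash
python3 - <<'E'
from h import *
go([*b2w(0,0),.2],-6)
f=load("pics/t3.npz"); P=cloud(f)
np.set_printoptions(linewidth=250,suppress=True)
print((P[184:208,104:132,2]*1000).round(0))
E
```

```text
t 3.9 tcp [0.5719 0.4026 0.0378] jaw -5.95 tooly [-0.    -0.002 -1.   ] grip 0.0002 F [-0.4  0.9 -0.7]
turn deg (tool) [-0.01  0.05  0.09]  shift in mm after turn [ 393.9 -162.2  -10.8]
shift mm tool now [ 394.2 -161.6  -11.1]
[[194. 163. 154. 116. 112. 115. 121. 124. 109.  -2.   0.   3.   1.   0.  -1.   4.   1.  -1.  -0.   7.  -3.   0.   1.   1.  -0.   3.   2.  -1.]
 [202. 194. 155. 113. 114. 114. 117. 121. 109.   5.   5.  -0.   5.   3.   2.   1.   1.  -1.   5.   2.   4.  -4.   3.   0.   3.  -1.   1.  -2.]
 [209. 199. 191. 145. 114. 115. 114. 109. 106.   4.   1.   2.  -3.   2.   3.  -0.   5.   2.   3.   2.   4.   5.   1.  -2.   2.  -1.   5.  -1.]
 [214. 203. 199. 188. 109. 112. 114. 107.  -1.   5.  -1.   2.   3.  -1.   0.   4.   2.   2.   1.  -0.   4.   0.   3.  -1.   1.   6.   4.   2.]
 [218. 208. 199. 193. 110. 114. 109. 109.  -2.  -1.   2.   2.   0.   2.  10.  nan  12.  15.   9.   1.   0.  -1.   5.   1.  -4.   1.   4.   0.]
 [216. 212. 205. 197. 190. 146. 141. 133. 103.  -0.  -3.  12.   9.  14.  12.   9.  12.   9.  10.  11.   8.  -0.   0.   1.  -2.   2.   1.  -2.]
 [219. 213. 209
[... 1859 characters left out ...]
. 111. 112. 109.  99.   4.   1.  -0.   9.  10.  10.  12.  12.  12.   7.  10.   7.   9.   7.   6.   1.  -1.  -4.   3.   4.   1.]
 [153. 116. 113. 112. 115. 111. 112. 106.   1.   2.  -3.   0.  13.   8.  11.   8.  14.   6.  10.   7.   4.  -1.   2.  -1.   3.   1.   4.  -3.]
 [150. 112. 114. 116. 116. 116. 113. 108.   2.   2.   2.   2.  -2.   0.  -3.  -2.   3.   2.   6.   6.  -2.   2.   4.   1.   2.  -0.   1.   0.]
 [113. 114. 113. 113. 124. 118. 108. 110.   5.  -1.   1.   1.   3.  -2.   2.  -6.   4.  -4.   2.   1.   1.  -1.   4.   1.   1.   4.  -0.   2.]
 [110. 110. 110. 125. 125. 118. 109. 101.  -0.   1.  -3.  -2.  -1.   1.  -2.   1.   0.   3.  -1.  -2.  -1.   2.  -1.   2.   5.   1.   0.   2.]]
```

```bash
python3 - <<'E'
from h import *
f=load("pics/s2.npz"); P=cloud(f)
Q=near(P,[.565,.41],.09); Q=Q[Q[:,2]>.07]
for lo in np.arange(.07,.3,.01):
        S=Q[(Q[:,2]>lo)&(Q[:,2]<lo+.01)]
        if len(S): print(round(lo,2),len(S),S.min(0).round(3),S.max(0).round(3))
f=save("scene","pics/s4.png");g=save("top","pics/t4.png")
np.set_printoptions(linewidth=250,suppress=True)
P=cloud(f);print((P[240:280:2,372:400,2]*1000).round(0))
P=cloud(g);print((P[186:206,104:130,2]*1000).round(0))
cv2.imwrite("pics/c4.png",np.hstack([cv2.resize(f["image"][230:290,350:430],None,fx=5,fy=5),cv2.resize(g["image"][165:225,80:160],None,fx=5,fy=5)])[:,:,::-1])
E
```

```text
0.18 3 [0.611 0.397 0.183] [0.612 0.418 0.189]
0.19 7 [0.618 0.404 0.19 ] [0.621 0.415 0.199]
0.2 1 [0.621 0.4   0.2  ] [0.621 0.4   0.2  ]
0.22 2 [0.603 0.395 0.227] [0.614 0.397 0.229]
0.23 40 [0.613 0.393 0.232] [0.64  0.417 0.24 ]
0.24 34 [0.594 0.393 0.24 ] [0.639 0.424 0.25 ]
0.25 39 [0.575 0.393 0.25 ] [0.637 0.425 0.26 ]
0.26 61 [0.583 0.392 0.26 ] [0.636 0.428 0.27 ]
0.27 53 [0.58  0.393 0.27 ] [0.636 0.429 0.28 ]
0.28 111 [0.59  0.393 0.28 ] [0.633 0.42  0.29 ]
0.29 27 [0.579 0.384 0.291] [0.603 0.446 0.3  ]
[[ -8.   5.  -3.  -5.  -2.  -5.  -1.  -1.   1.  -7.   0.  -1.  -2. 188. 200. 205. 215. 218. 219. 228. 227. 231. 232. 247. 251. 252. 257. 258.]
 [ -3.  -3.  -3.   6.  -3.  -5.   2.   0.   2.   1.   0.  -5.  -2.  -1. 190. 201. 208. 213. 220. 220. 224. 226. 229. 228. 222. 243. 248. 253.]
 [ -1.   1.  -2.   1.  -2.  -1.  -1.  -1.  -2.  -1.   4.   1.  -4.   0. 193. 196. 204. 209. 211. 211. 221. 223. 228. 230. 228. 229. 224. 243.]
 [ -5.   0.  -3.  -0.  -3.  -4.  -1.   2.   1.  -2.   1.   2.   2.  -1.  -0. 192. 196. 200. 205. 209. 211. 215. 222. 220. 217. 218. 222. 221.]
 [ -
[... 4245 characters left out ...]
 7.  10.  12.  12.   9.   4.   1.]
 [204. 202. 195. 154. 141. 112. 104.   0.   1.  11.  49.  42.  38.  36.  28.  24.  17.  10.  12.  11.  13.   4.  13.   6.  -1.   5.]
 [198. 196. 136. 112. 114. 114. 112. 111.  -2.  10.   4.  13.  11.  10.   8.   7.  13.   7.   7.  11.   8.  10.   8.   0.  -1.   2.]
 [200. 189. 112. 112. 110. 117. 112. 108.   3.  -1.   8.  11.  13.   9.  12.  12.  10.   7.  11.   9.  12.   6.  -4.   3.   3.  -1.]
 [188. 112. 114. 112. 120. 117. 109. 112.   5.   2.  -2.   1.  12.  11.  13.  12.  11.  11.  10.   7.  -2.   5.   1.  -4.  -1.   3.]
 [153. 112. 110. 112. 121. 122. 116. 107.   1.  -0.  -0.   3.  -0.  -1.   2.   1.   3.   5.   4.  -0.  -1.   1.   4.  -3.   6.  -1.]]
```

View pics/c4.png

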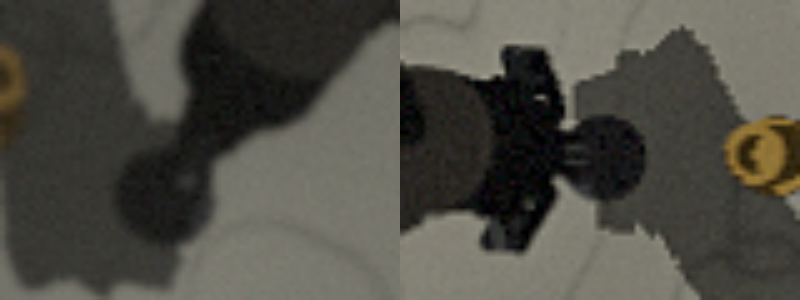

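Call:
jog_arm(
  motion=[
    [0,[0,-0.03,0],[0,0,0]],
    [0,[0,0,0.04],[0,0,0]],
    [0,[0,0,0.04],[0,0,0]],
    [0,[0,0.02,0],[0,0,0]],
    [0,[0,0,0],[0,0,0]],
    [0,[0,0,0],[0,0,0]],
  ],
)

```text
clock: 4.5
tcp_pos: [0.6504, 0.3936, 0.0461]
orientation: [-1.163, 1.286, -1.287]
contact_force: [-0.0, 1.1, 0.0]
grip_width: -0.0003
```

```bash
python3 - <<'E'
from h import *
go([*b2w(0,0),.2],-6)
f=save("scene","pics/s5.png");g=save("top","pics/t5.png")
o=r.get_obs()["tcp_pos"]
for q in(f,g):
    print([np.round(proj(q,o-[0,0,d]),1) for d in(.019,0,-.019)])
cv2.imwrite("pics/c5.png",np.hstack([cv2.resize(f["image"][240:320,350:430],None,fx=5,fy=5),cv2.resize(g["image"][140:220,80:160],None,fx=5,fy=5)])[:,:,::-1])
E
```

```text
t 4.5 tcp [0.6504 0.3936 0.0461] jaw -5.99 tooly [-0.003 -0.003 -1.   ] grip -0.0003 F [-0.   1.1  0. ]
turn deg (tool) [0.16 0.02 0.21]  shift in mm after turn [ 393.2 -153.9  -89.8]
shift mm tool now [ 393.7 -152.3  -90.3]
[array([372.4, 287.5]), array([374. , 285.1]), array([375.6, 282.7])]
[array([120. , 171.9]), array([117.8, 171.3]), array([115.5, 170.7])]
```

View pics/c5.png

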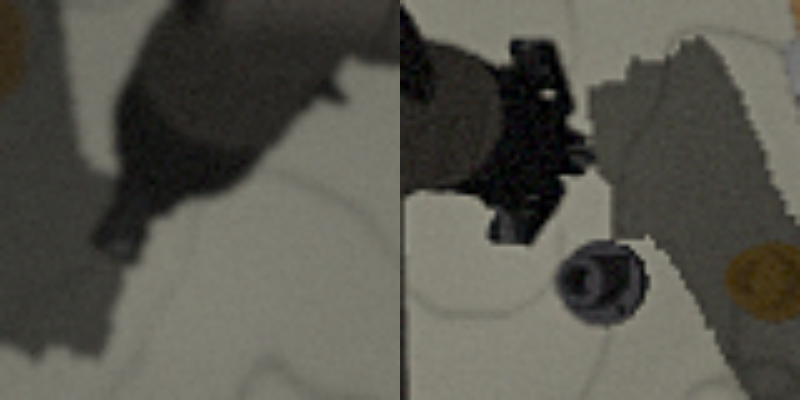

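```bash
python3 - <<'E'
from h import *
np.set_printoptions(linewidth=250,suppress=True)
g=load("pics/t5.npz");P=cloud(g)
print((P[164:180,104:126]*1000).round(0)[...,2]); print(P[168:174,114:121].round(3))
f=load("pics/s5.npz");P=cloud(f);print((P[276:296,362:385]*1000).round(0)[...,2])
E
```

```text
[[238. 238. 229. 221. 215. 206. 201. 150. 148. 133.   3.   4.   3.  -1.   1.   3.   1.   3.   3.  -2.  -4.   3.]
 [245. 236. 226. 220. 213. 208. 204. 151. 141. 138.   2.   1.   1.   4.   1.  -0.  -0.   3.   1.   0.   2.   2.]
 [238. 237. 230. 223. 213. 209. 201. 150. 141. 133. 108.  89.  -3.   0.   2.   0.   3.   3.   2.   3.   1.   2.]
 [238. 234. 226. 221. 213. 206. 201. 138. 141. 112. 113.  86.  85.  -6.   2.  -0.  -0.  -0.   4.   6.   3.   2.]
 [237. 230. 226. 217. 213. 204. 200. 113. 125. 114. 108.  95.  82.  -5.   4.  -0.   3.   6.   1.   3.   5.   4.]
 [236. 229. 222. 218. 211. 206. 201. 105. 103. 107. 104.  96.  92.  80.  74.   3.  -1.  -3.  -2.   0.   1.  -3.]
 [234. 226. 220. 214. 210. 205. 151. 136. 119. 103. 103.  97.  86.  80.  71.   2.  -1.   2.   1.   2.   5.   0.]
 [228. 222. 217. 213. 205. 205. 155. 143. 138. 112. 101.  95.  87.  77.  73.   1.   1.   2.   1.  -1.   3.   2.]
 [222. 221. 213. 209. 204. 162. 149. 146. 138. 115. 103.  92.  85.  75.   3.   2.   3.  -0.   4.  -1.   2.   2.]
 [222. 216. 211. 204. 199. 164. 150. 142. 137. 109.  92.  84.  79.   2.   3.   2.  
[... 3431 characters left out ...]
-3.  -3.   2.   3.   0.  -2.  -3.  -1. 146. 153. 156. 159. 157. 157. 157. 155.  -1.   0.   0.  -8.  -5.  -2.]
 [  2.   4.  -3.   2.  -3.   1.  -3.   0.  -1.   1. 151. 152. 155. 154. 155. 156. 152.   2.  -1.   2.  -2.   2.  -4.]
 [  2.   3.  -2.  -6.  -3.   1.  -2.  -2.  -4.   1.  -0.  -2. 148. 152. 154. 151.   1.  -3.   3.   1.  -1.  -1.  -2.]
 [  1.   5.  -2.  -1.  -3.  -1.   1.   1.  -1.  -1.   1.  -1.  -3. 151. 150.  -2.  -1.  -0.  -3.   2.  -1.  -7.  -1.]
 [  3.  -2.  -1.  -4.  -4.  -5.   1.  -2.  -1.  -8.  -4.  -3.  -2.  -3.  -4.  -3.  -3.  -3.  -2.  -2.  -0.  -2.  -1.]
 [ -3.  -1.   2.  -4.  -2.  -4.   0.  -4.  -2.  -0.   4.  -3.   3.  -2.  -2.  -3.  -2.  -6.  -5.  -3.   1.  -2.  -6.]]
```

Call:
jog_arm(
  motion=[
    [0,[0,0.006,0],[0,0,0]],
    [0,[0,0.006,0],[0,0,0]],
    [0,[0,0.006,0],[0,0,0]],
    [0,[0,0.004,0],[0,0,0]],
    [0,[0,0,0],[0,0,0]],
    [0,[0,0,0],[0,0,0]],
  ],
)

```text
clock: 5.1
tcp_pos: [0.6511, 0.3942, 0.0251]
orientation: [-1.161, 1.285, -1.287]
contact_force: [0.1, -0.6, 0.4]
grip_width: 0.0001
```

Call:
jog_arm(
  motion=[
    [0,[0,0.003,0],[0,0,0]],
    [0,[0,0.003,0],[0,0,0]],
    [0,[0,0,0],[0,0,0]],
    [0,[0,0,0],[0,0,0]],
  ],
)

```text
clock: 5.43
tcp_pos: [0.6513, 0.3941, 0.0194]
orientation: [-1.16, 1.285, -1.287]
contact_force: [-0.3, 0.2, -0.0]
grip_width: 0.0003
```

Call:
jog_arm(
  motion=[
    [0,[0,0.003,0],[0,0,0]],
    [0,[0,0.003,0],[0,0,0]],
    [0,[0,0,0],[0,0,0]],
    [0,[0,0,0],[0,0,0]],
  ],
)

```text
clock: 5.77
tcp_pos: [0.6512, 0.3941, 0.0132]
orientation: [-1.16, 1.285, -1.287]
contact_force: [0.2, -0.5, 0.0]
grip_width: -0.0
```

```bash
python3 - <<'E'
from h import *
o=r.get_obs(); print(o["tcp_pos"],o["contact_force"],r.tip_extent)
g=save("top","pics/t6.png");P=cloud(g)
np.set_printoptions(linewidth=250,suppress=True)
print((P[166:178,112:126]*1000).round(0)[...,2])
E
```

```text
[0.65119565 0.39410469 0.01322603] [ 0.22875516 -0.45909812  0.04283286] 0.019
[[190. 184. 171. 115. 107. 102.  81.   1.   3.   2.  -1.   4.   4.   0.]
 [191. 175. 169. 112. 108.  85.  82.  55.  -1.   2.   2.   3.   2.   4.]
 [191. 176. 171. 109. 107.  89.  84.  56.  49.  38.   1.  -2.   1.  -2.]
 [187. 170. 170.  87.  95.  85.  75.  69.  52.  39.   2.   2.  -1.   3.]
 [186. 168. 168.  70.  72.  72.  68.  62.  57.  53.  41.   2.   2.  -0.]
 [181. 167. 116. 101.  90.  72.  70.  64.  59.  49.  40.   1.   5.   0.]
 [177. 168. 117. 108. 104.  80.  76.  65.  56.  45.  40.  -1.   4.   1.]
 [174. 126. 119. 107.  96.  81.  77.  60.  58.  47.  39.   1.   2.  -0.]
 [173. 129. 114. 106. 100.  77.  62.  52.  47.   3.   1.   4.  -1.   2.]
 [168. 127.  89.  83.  77.  66.  58.  52.  44.   4.   1.   2.   0.   4.]
 [117.  87.  89.  79.   5.  -1.   2.   3.  -1.   1.  -2.   2.   2.  -3.]
 [121.  93.  87.  88.  86.   3.  -0.  -0.  -1.   4.   1.  -1.  -2.  -1.]]
```

Call:
jog_arm(
  motion=[
    [0,[0,0.005,0],[0,0,0]],
    [0,[0,0.005,0],[0,0,0]],
    [0,[0,0.005,0],[0,0,0]],
    [0,[0,0,0],[0,0,0]],
    [0,[0,0,0],[0,0,0]],
  ],
)

```text
clock: 6.23
tcp_pos: [0.651, 0.3939, -0.0022]
orientation: [-1.161, 1.285, -1.287]
contact_force: [0.2, 0.3, 0.7]
grip_width: 0.0005
```

Call:
jog_arm(
  motion=[
    [0,[0,0.003,0],[0,0,0]],
    [0,[0,0.003,0],[0,0,0]],
    [0,[0,0.003,0],[0,0,0]],
    [0,[0,0,0],[0,0,0]],
    [0,[0,0,0],[0,0,0]],
  ],
)

```text
clock: 6.65
tcp_pos: [0.6513, 0.3941, -0.0107]
orientation: [-1.16, 1.285, -1.287]
contact_force: [0.1, 0.2, 0.3]
grip_width: -0.0001
```

Call:
jog_arm(
  motion=[
    [0,[0,0.002,0],[0,0,0]],
    [0,[0,0.002,0],[0,0,0]],
    [0,[0,0.002,0],[0,0,0]],
    [0,[0,0,0],[0,0,0]],
    [0,[0,0,0],[0,0,0]],
  ],
)

```text
clock: 7.07
tcp_pos: [0.6513, 0.3941, -0.0167]
orientation: [-1.16, 1.285, -1.287]
contact_force: [-0.1, -0.1, -0.1]
grip_width: -0.0001
```

Call:
jog_arm(
  motion=[
    [0,[0,0.002,0],[0,0,0]],
    [0,[0,0.001,0],[0,0,0]],
    [0,[0,0,0],[0,0,0]],
    [0,[0,0,0],[0,0,0]],
  ],
)

```text
clock: 7.4
tcp_pos: [0.6518, 0.3944, -0.0181]
orientation: [-1.159, 1.285, -1.286]
contact_force: [-1.6, -1.7, 7.5]
grip_width: -0.0004
```

```bash
sed -i 's/    d=np.array(pos)-o\["tcp_pos"\]/    o["tcp_pos"]=o["tcp_pos"]+np.array([0,0,.037]); d=np.array(pos)-o["tcp_pos"]/' h.py; python3 - <<'E'
from h import *
go([.572,.402,.10],-6)
E
```

```text
t 7.4 tcp [0.6518 0.3944 0.0189] jaw -5.96 tooly [ 0.    -0.001 -1.   ] grip -0.0004 F [-1.6 -1.7  7.5]
turn deg (tool) [-0.03  0.04  0.06]  shift in mm after turn [  0.7 -81.1 -80.2]
shift mm tool now [  0.8 -81.2 -80.2]
```

Call:
jog_arm(
  motion=[
    [1,[0,-0.04,0],[0,0,0]],
    [1,[0,-0.041,0],[0,0,0]],
    [1,[0.0007,0,-0.04],[0,0,0]],
    [1,[0,0,-0.04],[0,0,0]],
    [1,[0,0,0],[0,0,0]],
    [1,[0,0,0],[0,0,0]],
    [1,[0,0.02,0],[0,0,0]],
    [1,[0,0.024,0],[0,0,0]],
    [1,[0,0.02,0],[0,0,0]],
    [1,[0,0,0],[0,0,0]],
  ],
)

```text
clock: 8.23
tcp_pos: [0.5702, 0.3996, -0.0067]
orientation: [-1.166, 1.286, -1.289]
contact_force: [-1.3, -1.2, -0.4]
grip_width: 0.0855
```

```bash
python3 - <<'E'
from h import *
go([.572,.402,.036],-6)
E
```

```text
t 8.23 tcp [0.5702 0.3996 0.0303] jaw -5.99 tooly [-0.005 -0.006 -1.   ] grip 0.0855 F [-1.3 -1.2 -0.4]
turn deg (tool) [0.24 0.01 0.38]  shift in mm after turn [-2.5 -5.7  1.5]
shift mm tool now [-2.5 -5.7  1.5]
```

Call:
jog_arm(
  motion=[
    [1,[0,-0.003,0],[0,0,0]],
    [0,[0,0,0],[0,0,0]],
    [0,[0,0,0],[0,0,0]],
    [0,[0,0,0],[0,0,0]],
    [0,[0,0,0],[0,0,0]],
    [0,[0,0,0],[0,0,0]],
    [0,[0,0,0],[0,0,0]],
    [0,[0,0,0],[0,0,0]],
  ],
  force=40,
)

```text
clock: 8.9
tcp_pos: [0.5725, 0.4023, 0.0018]
orientation: [-1.158, 1.284, -1.286]
contact_force: [-0.7, -0.3, 6.2]
grip_width: 0.033
```

```bash
python3 - <<'E'
from h import *
go([*b2w(0,0),.19],-6)
E
```

```text
t 8.9 tcp [0.5725 0.4023 0.0388] jaw -5.95 tooly [ 0.001 -0.001 -1.   ] grip 0.033 F [-0.7 -0.3  6.2]
turn deg (tool) [-0.07  0.05  0.03]  shift in mm after turn [ 393.7 -151.2  -11.4]
shift mm tool now [ 393.7 -151.   -11.6]
```

Call:
jog_arm(
  motion=[
    [0,[0,-0.02,0],[0,0,0]],
    [0,[0,-0.032,0],[0,0,0]],
    [0,[0,-0.038,0],[0,0,0]],
    [0,[0,-0.038,0],[0,0,0]],
    [0,[0.02,-0.023,0],[0,0,0]],
    [0,[0.036,0,-0.0012],[0,0,0]],
    [0,[0.036,0,-0.0012],[0,0,0]],
    [0,[0.036,0,-0.0012],[0,0,0]],
    [0,[0.036,0,-0.0012],[0,0,0]],
    [0,[0.036,0,-0.0012],[0,0,0]],
  ],
)

```text
clock: 9.73
tcp_pos: [0.544, 0.2019, 0.1516]
orientation: [-1.161, 1.285, -1.286]
contact_force: [1.2, -0.1, -2.8]
grip_width: 0.0332
```

Call:
jog_arm(
  motion=[
    [0,[0.036,0,-0.0012],[0,0,0]],
    [0,[0.036,0,-0.0012],[0,0,0]],
    [0,[0.036,0,-0.0012],[0,0,0]],
    [0,[0.036,0,-0.0012],[0,0,0]],
    [0,[0.03,0,-0.0012],[0,0,0]],
    [0,[0.015,0,0],[0,0,0]],
    [0,[0,0,0],[0,0,0]],
    [0,[0,0,0],[0,0,0]],
  ],
)

```text
clock: 10.4
tcp_pos: [0.5191, 0.0155, 0.1522]
orientation: [-1.159, 1.287, -1.288]
contact_force: [0.5, 1.1, -2.2]
grip_width: 0.0324
```

```bash
python3 - <<'E'
from h import *
go([*b2w(0,0),.0448],-6)
f=save("scene","pics/s7.png");g=save("top","pics/t7.png")
cv2.imwrite("pics/c7.png",np.hstack([cv2.resize(f["image"][100:250,180:380],(400,300)),cv2.resize(g["image"][140:260,130:290],(400,300))])[:,:,::-1])
E
```

```text
t 10.4 tcp [0.5191 0.0155 0.1892] jaw -6.09 tooly [-0.001 -0.002 -1.   ] grip 0.0324 F [ 0.5  1.1 -2.2]
turn deg (tool) [ 0.02 -0.09  0.1 ]  shift in mm after turn [  3.4 144.4   1.3]
shift mm tool now [  3.1 144.4   1.4]
```

View pics/c7.png

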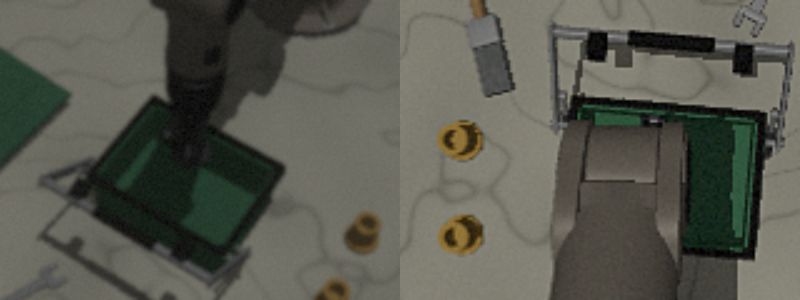

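Call:
jog_arm(
  motion=[
    [0,[0.0033,0.03,0.0013],[0,0,0]],
    [0,[0,0.035,0],[0,0,0]],
    [0,[0,0.035,0],[0,0,0]],
    [0,[0,0.025,0],[0,0,0]],
    [0,[0,0.01,0],[0,0,0]],
    [0,[0,0.004,0],[0,0,0]],
    [0,[0,0,0],[0,0,0]],
    [0,[0,0,0],[0,0,0]],
  ],
)

```text
clock: 11.17
tcp_pos: [0.5217, 0.0132, 0.0144]
orientation: [-1.158, 1.283, -1.287]
contact_force: [-0.1, -0.1, -3.0]
grip_width: 0.0328
```

```bash
python3 - <<'E'
from h import *
go([*b2w(0,0),.0448],-6)
E
```

```text
t 11.17 tcp [0.5217 0.0132 0.0514] jaw -5.92 tooly [ 0.002 -0.001 -1.   ] grip 0.0328 F [-0.1 -0.1 -3. ]
turn deg (tool) [-0.11  0.08  0.07]  shift in mm after turn [ 1.4  6.6 -1.6]
shift mm tool now [ 1.4  6.6 -1.6]
```

Call:
jog_arm(
  motion=[
    [0,[0,0.003,0],[0,0,0]],
    [0,[0,0.002,0],[0,0,0]],
    [0,[0,0.001,0],[0,0,0]],
    [0,[0,0,0],[0,0,0]],
    [0,[0,0,0],[0,0,0]],
  ],
)

```text
clock: 11.58
tcp_pos: [0.521, 0.013, 0.0078]
orientation: [-1.158, 1.284, -1.287]
contact_force: [0.2, -0.3, 1.2]
grip_width: 0.0323
```

Call:
jog_arm(
  motion=[
    [0.4,[0,0.0005,0],[0,0,0]],
    [0.6,[0,0,0],[0,0,0]],
    [0.8,[0,0,0],[0,0,0]],
    [0.8,[0,0,0],[0,0,0]],
    [0.8,[0,-0.01,0],[0,0,0]],
    [0.8,[0,-0.03,0],[0,0,0]],
    [0.8,[0,-0.035,0],[0,0,0]],
    [1,[0,-0.035,0],[0,0,0]],
    [1,[0,-0.035,0],[0,0,0]],
    [1,[-0.025,0,0],[0,0,0]],
  ],
)

```text
clock: 12.42
tcp_pos: [0.5268, 0.0328, 0.159]
orientation: [-1.147, 1.283, -1.297]
contact_force: [1.4, -0.8, -0.2]
grip_width: 0.0856
```

```bash
python3 - <<'E'
from h import *
f=save("scene","pics/s8.png");g=save("top","pics/t8.png")
for q in(f,g):
    P=cloud(q)
    for c in([.572,.2855],[.446,.284]):
        Q=near(P,c,.06); Q=Q[(Q[:,2]>.018)&(Q[:,2]<.065)];
        if len(Q): print(c,len(Q),Q.min(0).round(3),Q.max(0).round(3))
go([.572,.2855,.14],-6)
cv2.imwrite("pics/c8.png",np.hstack([cv2.resize(f["image"][100:280,180:420],(400,300)),cv2.resize(g["image"][140:260,130:290],(400,300))])[:,:,::-1])
E
```

```text
[0.572, 0.2855] 197 [0.553 0.266 0.018] [0.595 0.306 0.055]
[0.446, 0.284] 189 [0.426 0.265 0.019] [0.468 0.305 0.056]
[0.572, 0.2855] 144 [0.552 0.265 0.018] [0.589 0.303 0.058]
[0.446, 0.284] 160 [0.424 0.262 0.018] [0.464 0.303 0.059]
t 12.52 tcp [0.5247 0.0416 0.1911] jaw -5.72 tooly [ 0.004  0.001 -1.   ] grip 0.0853 F [-0.4  0.3  0.5]
turn deg (tool) [-0.23  0.28 -0.11]  shift in mm after turn [-247.5   51.1   21.6]
shift mm tool now [-247.3   51.7   22.6]
```

View pics/c8.png

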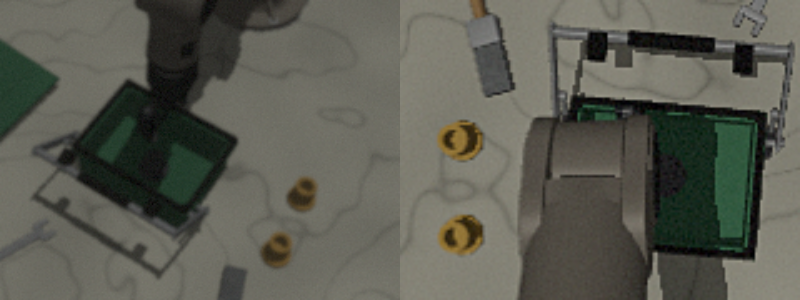

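Call:
jog_arm(
  motion=[
    [1,[-0.02,0,0.003],[-0.2,0.3,0]],
    [1,[-0.036,0,0.003],[0,0,0]],
    [1,[-0.036,0,0.003],[0,0,0]],
    [1,[-0.036,0,0.003],[0,0,0]],
    [1,[-0.036,0,0.003],[0,0,0]],
    [1,[-0.036,0.015,0.003],[0,0,0]],
    [1,[-0.032,0.015,0.0035],[0,0,0]],
    [1,[-0.0155,0.02,0],[0,0,0]],
    [1,[0,0,0],[0,0,0]],
    [1,[0,0,0],[0,0,0]],
  ],
)

```text
clock: 13.35
tcp_pos: [0.5696, 0.2814, 0.0996]
orientation: [-1.165, 1.291, -1.288]
contact_force: [0.1, -1.4, 0.9]
grip_width: 0.0855
```

```bash
python3 - <<'E'
from h import *
go([.572,.2855,.040],-6)
E
```

```text
t 13.35 tcp [0.5696 0.2814 0.1366] jaw -6.14 tooly [-0.007 -0.004 -1.   ] grip 0.0855 F [ 0.1 -1.4  0.9]
turn deg (tool) [ 0.37 -0.14  0.26]  shift in mm after turn [-4.3 96.6  2. ]
shift mm tool now [-4.7 96.6  2.6]
```

Call:
jog_arm(
  motion=[
    [1,[-0.001,0.03,0.001],[0,0,0]],
    [1,[0,0.035,0],[0,0,0]],
    [1,[0,0.02,0],[0,0,0]],
    [1,[0,0.009,0],[0,0,0]],
    [1,[0,0,0],[0,0,0]],
    [1,[0,0,0],[0,0,0]],
  ],
)

```text
clock: 13.85
tcp_pos: [0.5729, 0.2811, 0.0085]
orientation: [-1.158, 1.291, -1.29]
contact_force: [0.7, -0.2, 0.6]
grip_width: 0.0854
```

```bash
python3 - <<'E'
from h import *
go([.572,.2855,.040],-6)
E
```

```text
t 13.85 tcp [0.5729 0.2811 0.0455] jaw -6.35 tooly [-0.002 -0.001 -1.   ] grip 0.0854 F [ 0.7 -0.2  0.6]
turn deg (tool) [ 0.13 -0.35  0.1 ]  shift in mm after turn [-4.2  5.5 -1.4]
shift mm tool now [-4.2  5.5 -1.4]
```

Call:
jog_arm(
  motion=[
    [1,[-0.004,0.003,-0.001],[0,0,0]],
    [1,[0,0.001,0],[0,0,0]],
    [0,[0,0,0],[0,0,0]],
    [0,[0,0,0],[0,0,0]],
    [0,[0,0,0],[0,0,0]],
    [0,[0,0,0],[0,0,0]],
    [0,[0,0,0],[0,0,0]],
    [0,[0,0,0],[0,0,0]],
    [0,[0,0,0],[0,0,0]],
  ],
)

```text
clock: 14.6
tcp_pos: [0.5715, 0.2865, 0.0038]
orientation: [-1.159, 1.291, -1.288]
contact_force: [-1.3, 0.1, 5.6]
grip_width: 0.0388
```

```bash
python3 - <<'E'
from h import *
go([*b2w(0,-62),.20],-6)
E
```

```text
t 14.6 tcp [0.5715 0.2865 0.0408] jaw -6.25 tooly [-0.003 -0.001 -1.   ] grip 0.0388 F [-1.3  0.1  5.6]
turn deg (tool) [ 0.19 -0.25  0.08]  shift in mm after turn [ 340.4 -159.2  -22.5]
shift mm tool now [ 340.7 -158.7  -21.5]
```

Call:
jog_arm(
  motion=[
    [0,[0,-0.02,0],[0.2,-0.2,0]],
    [0,[0,-0.035,0],[0,0,0]],
    [0,[0,-0.038,0],[0,0,0]],
    [0,[0,-0.038,0],[0,0,0]],
    [0,[0.02,-0.028,0],[0,0,0]],
    [0,[0.036,0,-0.0027],[0,0,0]],
    [0,[0.036,0,-0.0027],[0,0,0]],
    [0,[0.036,0,-0.0027],[0,0,0]],
    [0,[0.036,0,-0.0027],[0,0,0]],
    [0,[0.036,0,-0.0027],[0,0,0]],
  ],
)

```text
clock: 15.43
tcp_pos: [0.5357, 0.0874, 0.1621]
orientation: [-1.16, 1.286, -1.288]
contact_force: [0.9, -0.2, -3.0]
grip_width: 0.0387
```

Call:
jog_arm(
  motion=[
    [0,[0.036,0,-0.0027],[0,0,0]],
    [0,[0.036,0,-0.0027],[0,0,0]],
    [0,[0.036,0,-0.0027],[0,0,0]],
    [0,[0.032,0,0],[0,0,0]],
    [0,[0,0,0],[0,0,0]],
    [0,[0,0,0],[0,0,0]],
  ],
)

```text
clock: 15.93
tcp_pos: [0.5131, -0.0517, 0.1625]
orientation: [-1.157, 1.29, -1.292]
contact_force: [-1.1, 1.0, -3.5]
grip_width: 0.039
```

```bash
python3 - <<'E'
from h import *
go([*b2w(0,-62),.0468],-6)
E
```

```text
t 15.93 tcp [ 0.5131 -0.0517  0.1995] jaw -6.34 tooly [-0.001 -0.002 -1.   ] grip 0.039 F [-1.1  1.  -3.5]
turn deg (tool) [ 0.05 -0.34  0.13]  shift in mm after turn [ -2.  152.7   0.2]
shift mm tool now [ -2.4 152.7   0.3]
```

Call:
jog_arm(
  motion=[
    [0,[0,0.03,0],[0,-0.3,0]],
    [0,[0,0.035,0],[0,0,0]],
    [0,[0,0.035,0],[0,0,0]],
    [0,[0,0.03,0],[0,0,0]],
    [0,[0,0.01,0],[0,0,0]],
    [0,[0,0.004,0],[0,0,0]],
    [0,[0,0,0],[0,0,0]],
    [0,[0,0,0],[0,0,0]],
  ],
)

```text
clock: 16.6
tcp_pos: [0.5153, -0.0492, 0.0201]
orientation: [-1.16, 1.28, -1.285]
contact_force: [0.1, -0.1, -1.6]
grip_width: 0.0392
```

```bash
python3 - <<'E'
from h import *
go([*b2w(0,-62),.0468],-6)
E
```

```text
t 16.6 tcp [ 0.5153 -0.0492  0.0571] jaw -5.73 tooly [ 0.002 -0.002 -1.   ] grip 0.0392 F [ 0.1 -0.1 -1.6]
turn deg (tool) [-0.12  0.27  0.08]  shift in mm after turn [ 0.7 10.3 -1.8]
shift mm tool now [ 0.6 10.3 -1.8]
```

Call:
jog_arm(
  motion=[
    [0,[0,0.004,-0.001],[0,0.2,0]],
    [0,[0,0.003,0],[0,0,0]],
    [0,[0,0.002,0],[0,0,0]],
    [0,[0,0.001,0],[0,0,0]],
    [0,[0,0,0],[0,0,0]],
    [0,[0,0,0],[0,0,0]],
  ],
)

```text
clock: 17.1
tcp_pos: [0.5135, -0.0492, 0.0097]
orientation: [-1.158, 1.284, -1.286]
contact_force: [-1.9, 0.5, 5.8]
grip_width: 0.0388
```

Call:
jog_arm(
  motion=[
    [0.45,[0,0,0],[0,0,0]],
    [0.6,[0,0,0],[0,0,0]],
    [0.8,[0,0,0],[0,0,0]],
    [0.8,[0,0,0],[0,0,0]],
    [0.8,[0,-0.01,0],[0,0,0]],
    [0.8,[0,-0.03,0],[0,0,0]],
    [0.8,[0,-0.035,0],[0,0,0]],
    [1,[0,-0.038,0],[0,0,0]],
    [1,[0,-0.038,0],[0,0,0]],
    [1,[-0.025,0,0],[0,0,0]],
  ],
)

```text
clock: 17.93
tcp_pos: [0.5196, -0.0297, 0.1675]
orientation: [-1.146, 1.282, -1.298]
contact_force: [1.9, -0.6, -0.2]
grip_width: 0.0853
```

```bash
python3 - <<'E'
from h import *
f=save("scene","pics/s9.png");g=save("top","pics/t9.png")
for q in(f,g):
    P=cloud(q)
    for c in([.446,.284],):
        Q=near(P,c,.06); Q=Q[(Q[:,2]>.018)&(Q[:,2]<.065)];
        if len(Q): print(c,len(Q),Q.min(0).round(3),Q.max(0).round(3))
go([.4455,.284,.14],-6)
cv2.imwrite("pics/c9.png",np.hstack([cv2.resize(f["image"][100:280,180:420],(400,300)),cv2.resize(g["image"][140:260,130:290],(400,300))])[:,:,::-1])
E
```

```text
[0.446, 0.284] 193 [0.426 0.265 0.018] [0.469 0.305 0.054]
[0.446, 0.284] 157 [0.424 0.262 0.018] [0.464 0.303 0.058]
t 18.03 tcp [ 0.5175 -0.0207  0.1992] jaw -5.73 tooly [ 0.004  0.001 -1.   ] grip 0.0854 F [-0.6  0.2 -0.5]
turn deg (tool) [-0.25  0.27 -0.09]  shift in mm after turn [-295.6   59.2 -103.5]
shift mm tool now [-295.9   59.2 -102.3]
```

View pics/c9.png

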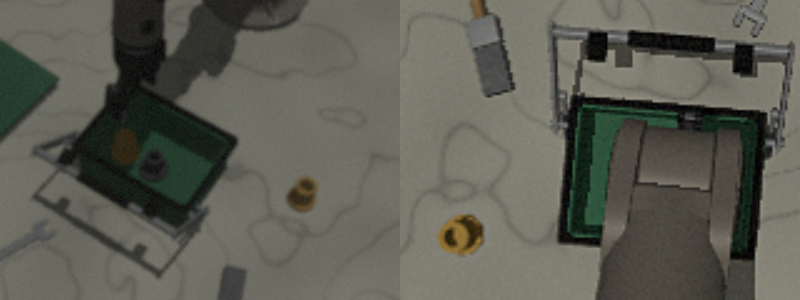

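Call:
jog_arm(
  motion=[
    [1,[-0.02,0,-0.007],[-0.2,0.3,0]],
    [1,[-0.033,0,-0.0115],[0,0,0]],
    [1,[-0.033,0,-0.0115],[0,0,0]],
    [1,[-0.033,0,-0.0115],[0,0,0]],
    [1,[-0.033,0,-0.0115],[0,0,0]],
    [1,[-0.033,0,-0.0115],[0,0,0]],
    [1,[-0.033,0.012,-0.0115],[0,0,0]],
    [1,[-0.033,0.022,-0.0115],[0,0,0]],
    [1,[-0.028,0.025,-0.0105],[0,0,0]],
    [1,[-0.016,0,-0.0055],[0,0,0]],
  ],
)

```text
clock: 18.87
tcp_pos: [0.4403, 0.2823, 0.0965]
orientation: [-1.169, 1.29, -1.285]
contact_force: [-1.0, -0.3, -0.2]
grip_width: 0.0853
```

Call:
jog_arm(
  motion=[
    [1,[0,0,0],[0,0,0]],
    [1,[0,0,0],[0,0,0]],
  ],
)

```text
clock: 19.03
tcp_pos: [0.444, 0.2803, 0.1001]
orientation: [-1.162, 1.289, -1.288]
contact_force: [0.1, 0.1, 0.1]
grip_width: 0.0855
```

```bash
python3 - <<'E'
from h import *
go([.4455,.284,.04],-6)
E
```

```text
t 19.03 tcp [0.444  0.2803 0.1371] jaw -6.13 tooly [-0.005 -0.003 -1.   ] grip 0.0855 F [0.1 0.1 0.1]
turn deg (tool) [ 0.25 -0.13  0.19]  shift in mm after turn [-3.9 97.1  1.1]
shift mm tool now [-4.2 97.1  1.5]
```

Call:
jog_arm(
  motion=[
    [1,[-0.003,0.03,0.001],[0.2,0,0]],
    [1,[0,0.035,0],[0,0,0]],
    [1,[0,0.022,0],[0,0,0]],
    [1,[0,0.01,0],[0,0,0]],
    [1,[0,0,0],[0,0,0]],
    [1,[0,0,0],[0,0,0]],
  ],
)

```text
clock: 19.53
tcp_pos: [0.4467, 0.2818, 0.0043]
orientation: [-1.156, 1.289, -1.292]
contact_force: [0.1, 0.0, 0.5]
grip_width: 0.0856
```

```bash
python3 - <<'E'
from h import *
go([.4455,.284,.04],-6)
E
```

```text
t 19.53 tcp [0.4467 0.2818 0.0413] jaw -6.36 tooly [ 0.    -0.002 -1.   ] grip 0.0856 F [0.1 0.  0.5]
turn deg (tool) [-0.03 -0.36  0.12]  shift in mm after turn [-2.   1.3 -1.4]
shift mm tool now [-2.   1.3 -1.4]
```

Call:
jog_arm(
  motion=[
    [1,[-0.002,0,-0.001],[0,-0.3,0]],
    [0,[0,0,0],[0,0,0]],
    [0,[0,0,0],[0,0,0]],
    [0,[0,0,0],[0,0,0]],
    [0,[0,0,0],[0,0,0]],
    [0,[0,0,0],[0,0,0]],
    [0,[0,0,0],[0,0,0]],
    [0,[0,0,0],[0,0,0]],
  ],
)

```text
clock: 20.2
tcp_pos: [0.4454, 0.2853, 0.0044]
orientation: [-1.159, 1.284, -1.286]
contact_force: [-1.4, -0.4, 6.6]
grip_width: 0.0391
```

```bash
python3 - <<'E'
from h import *
go([*b2w(0,62),.20],-6)
E
```

```text
t 20.2 tcp [0.4454 0.2853 0.0414] jaw -5.95 tooly [ 0.    -0.001 -1.   ] grip 0.0391 F [-1.4 -0.4  6.6]
turn deg (tool) [-0.03  0.05  0.05]  shift in mm after turn [ 202.  -158.6  102.7]
shift mm tool now [ 202.2 -158.4  102.6]
```

Call:
jog_arm(
  motion=[
    [0,[0,-0.02,0],[0,0,0]],
    [0,[0,-0.035,0],[0,0,0]],
    [0,[0,-0.038,0],[0,0,0]],
    [0,[0,-0.038,0],[0,0,0]],
    [0,[0.015,-0.028,0.008],[0,0,0]],
    [0,[0.032,0,0.016],[0,0,0]],
    [0,[0.032,0,0.016],[0,0,0]],
    [0,[0.032,0,0.016],[0,0,0]],
    [0,[0.032,0,0.016],[0,0,0]],
    [0,[0.032,0,0.016],[0,0,0]],
  ],
)

```text
clock: 21.03
tcp_pos: [0.5141, 0.1004, 0.1628]
orientation: [-1.16, 1.285, -1.286]
contact_force: [0.1, 0.4, -3.2]
grip_width: 0.0389
```

Call:
jog_arm(
  motion=[
    [0,[0.019,0,0.01],[0,0,0]],
    [0,[0.008,0,0.004],[0,0,0]],
    [0,[0,0,0],[0,0,0]],
    [0,[0,0,0],[0,0,0]],
  ],
)

```text
clock: 21.37
tcp_pos: [0.5249, 0.0745, 0.1626]
orientation: [-1.16, 1.286, -1.286]
contact_force: [-0.4, 0.7, -2.5]
grip_width: 0.0387
```

```bash
python3 - <<'E'
from h import *
go([*b2w(0,62),.0474],-6)
E
```

```text
t 21.37 tcp [0.5249 0.0745 0.1996] jaw -5.96 tooly [-0.001 -0.001 -1.   ] grip 0.0387 F [-0.4  0.7 -2.5]
turn deg (tool) [0.07 0.04 0.09]  shift in mm after turn [  0.7 152.2   1.6]
shift mm tool now [  0.4 152.2   1.8]
```

Call:
jog_arm(
  motion=[
    [0,[0,0.03,0.001],[0,0,0]],
    [0,[0,0.035,0],[0,0,0]],
    [0,[0,0.035,0],[0,0,0]],
    [0,[0,0.03,0],[0,0,0]],
    [0,[0,0.01,0],[0,0,0]],
    [0,[0,0.004,0],[0,0,0]],
    [0,[0,0,0],[0,0,0]],
    [0,[0,0,0],[0,0,0]],
  ],
)

```text
clock: 22.03
tcp_pos: [0.5277, 0.0743, 0.0203]
orientation: [-1.158, 1.283, -1.286]
contact_force: [-0.2, -1.1, -2.5]
grip_width: 0.0388
```

```bash
python3 - <<'E'
from h import *
go([*b2w(0,62),.0474],-6)
E
```

```text
t 22.03 tcp [0.5277 0.0743 0.0573] jaw -5.9 tooly [ 0.002 -0.001 -1.   ] grip 0.0388 F [-0.2 -1.1 -2.5]
turn deg (tool) [-0.11  0.1   0.04]  shift in mm after turn [ 0.8  9.9 -1.1]
shift mm tool now [ 0.8  9.9 -1.1]
```

Call:
jog_arm(
  motion=[
    [0,[0,0.004,-0.001],[0,0,0]],
    [0,[0,0.003,0],[0,0,0]],
    [0,[0,0.002,0],[0,0,0]],
    [0,[0,0.001,0],[0,0,0]],
    [0,[0,0,0],[0,0,0]],
    [0,[0,0,0],[0,0,0]],
  ],
)

```text
clock: 22.53
tcp_pos: [0.526, 0.0738, 0.0104]
orientation: [-1.158, 1.285, -1.286]
contact_force: [-3.8, 0.1, 11.5]
grip_width: 0.0385
```

Call:
jog_arm(
  motion=[
    [0.45,[0,-0.0005,0],[0,0,0]],
    [0.6,[0,0,0],[0,0,0]],
    [0.8,[0,0,0],[0,0,0]],
    [0.8,[0,0,0],[0,0,0]],
    [0.8,[0,-0.01,0],[0,0,0]],
    [0.8,[0,-0.03,0],[0,0,0]],
    [0.8,[0,-0.035,0],[0,0,0]],
    [1,[0,-0.038,0],[0,0,0]],
    [1,[0,-0.038,0],[0,0,0]],
    [1,[0,-0.03,0],[0,0,0]],
  ],
)

```text
clock: 23.37
tcp_pos: [0.5261, 0.0734, 0.1939]
orientation: [-1.157, 1.284, -1.288]
contact_force: [0.7, -0.2, -0.5]
grip_width: 0.0853
```

```bash
python3 - <<'E'
from h import *
go([.5035,-.379,.25],80)
E
```

```text
t 23.37 tcp [0.5261 0.0734 0.2309] jaw -6.01 tooly [ 0.002 -0.001 -1.   ] grip 0.0853 F [ 0.7 -0.2 -0.5]
turn deg (tool) [-6.000e-02 -8.601e+01  1.400e-01]  shift in mm after turn [  56.3  -19.1 -449.4]
shift mm tool now [452.3 -18.6  24.9]
```

Call:
jog_arm(
  motion=[
    [1,[0.02,0,0.001],[0,0,0]],
    [1,[0.04,0,0.002],[0,0,0]],
    [1,[0.04,0,0.002],[0,0,0]],
    [1,[0.04,0,0.002],[0,0,0]],
    [1,[0.04,0,0.002],[0,0,0]],
    [1,[0.04,0,0.002],[0,0,0]],
    [1,[0.04,0,0.002],[0,0,0]],
    [1,[0.04,0,0.002],[0,0,0]],
    [1,[0.04,0,0.003],[0,0,0]],
    [1,[0.04,0,0.003],[0,0,0]],
  ],
)

```text
clock: 24.2
tcp_pos: [0.5065, -0.3082, 0.1919]
orientation: [-1.159, 1.284, -1.287]
contact_force: [1.5, 0.3, -0.7]
grip_width: 0.0853
```

Call:
jog_arm(
  motion=[
    [1,[0.04,0,0.002],[0,0,0]],
    [1,[0.02,0,0.001],[0,0,0]],
    [1,[0,0,0],[0,-7,0]],
    [1,[0,0,0],[0,-7,0]],
    [1,[0,0,0],[0,-7,0]],
    [1,[0,0,0],[0,-7,0]],
    [1,[0,0,0],[0,-7,0]],
    [1,[0,0,0],[0,-7,0]],
    [1,[0,0,0],[0,-7,0]],
    [1,[0,0,0],[0,-7,0]],
  ],
)

```text
clock: 25.03
tcp_pos: [0.5035, -0.3664, 0.1919]
orientation: [-1.504, 0.541, -0.542]
contact_force: [-0.5, 0.4, -1.1]
grip_width: 0.0857
```

Call:
jog_arm(
  motion=[
    [1,[0,0,0],[0,-7,0]],
    [1,[0,0,0],[0,-7,0]],
    [1,[0,0,0],[0,-7,0]],
    [1,[0,0,0],[0,-7,0]],
    [1,[0,0,0],[0,0,0]],
    [1,[0,0,0],[0,0,0]],
  ],
)

```text
clock: 25.53
tcp_pos: [0.5036, -0.3665, 0.1917]
orientation: [-1.566, 0.167, -0.167]
contact_force: [0.4, 0.4, 1.0]
grip_width: 0.0855
```

```bash
python3 - <<'E'
from h import *
f=save("scene","pics/s10.png");g=save("top","pics/t10.png")
go([.5035,-.379,.15],80); print(r.get_obs()["joints"].round(2))
for q in(f,g):
    P=cloud(q); H=near(P,[.505,-.38],.05); H=H[(H[:,2]>.042)&(H[:,2]<.075)]
    if len(H)>5: print("pull",len(H),H.mean(0).round(4) ,cv2.minAreaRect(H[:,:2].astype(np.float32)*1000))
cv2.imwrite("pics/c10.png",np.hstack([cv2.resize(f["image"][100:280,120:360],(400,300)),cv2.resize(g["image"][140:260,170:330],(400,300))])[:,:,::-1])
E
```

```text
t 25.63 tcp [ 0.5037 -0.3664  0.2285] jaw 77.85 tooly [-0.    -0.002 -1.   ] grip 0.0854 F [-0.6  0.   0.6]
turn deg (tool) [ 0.11 -2.15  0.01]  shift in mm after turn [  2.   78.5 -12.5]
shift mm tool now [  2.5  78.5 -12.2]
[ 0.31  0.42  0.29  1.73 -0.14  1.02  2.01]
pull 75 [ 0.5066 -0.3784  0.054 ] ((505.4284362792969, -381.19415283203125), (21.980066299438477, 43.441619873046875), 80.57791900634766)
pull 25 [ 0.488  -0.374   0.0588] ((489.16290283203125, -375.72772216796875), (13.158719062805176, 14.172264099121094), 0.3020235598087311)
```

View pics/c10.png

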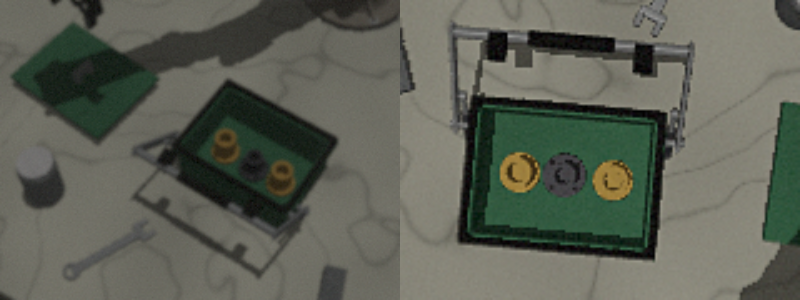

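Call:
jog_arm(
  motion=[
    [1,[0.002,0.02,-0.012],[0,-2.1,0]],
    [1,[0,0.035,0],[0,0,0]],
    [1,[0,0.035,0],[0,0,0]],
    [1,[0,0.035,0],[0,0,0]],
    [1,[0,0.02,0],[0,0,0]],
    [1,[0,0,0],[0,0,0]],
    [1,[0,0,0],[0,0,0]],
    [1,[0,0,0],[0,0,0]],
  ],
)

```text
clock: 26.3
tcp_pos: [0.5042, -0.3796, 0.0479]
orientation: [-1.57, 0.135, -0.137]
contact_force: [0.6, 0.0, 0.2]
grip_width: 0.0857
```

```bash
python3 - <<'E'
from h import *
go([.504,-.3785,.053],80)
E
```

```text
t 26.3 tcp [ 0.5042 -0.3796  0.0849] jaw 80.08 tooly [ 0.002 -0.003 -1.   ] grip 0.0857 F [0.6 0.  0.2]
turn deg (tool) [0.17 0.08 0.12]  shift in mm after turn [-0.4 31.9  1. ]
shift mm tool now [-0.5 31.9  1.1]
```

Call:
jog_arm(
  motion=[
    [1,[0,0.015,0],[0,0,0]],
    [1,[0,0.012,0.001],[0,0,0]],
    [1,[0,0.004,0],[0,0,0]],
    [0,[0,0,0],[0,0,0]],
    [0,[0,0,0],[0,0,0]],
    [0,[0,0,0],[0,0,0]],
    [0,[0,0,0],[0,0,0]],
    [0,[0,0,0],[0,0,0]],
    [0,[0,0,0],[0,0,0]],
    [0,[0,0,0],[0,0,0]],
  ],
  force=80,
)

```text
clock: 27.13
tcp_pos: [0.5037, -0.3785, 0.0161]
orientation: [-1.569, 0.135, -0.136]
contact_force: [-0.8, -1.4, 5.8]
grip_width: 0.0129
```

```bash
python3 - <<'E'
from h import *
go([.504,-.3785,.21],80)
E
```

```text
t 27.13 tcp [ 0.5037 -0.3785  0.0531] jaw 80.13 tooly [ 0.001 -0.003 -1.   ] grip 0.0129 F [-0.8 -1.4  5.8]
turn deg (tool) [0.15 0.13 0.07]  shift in mm after turn [ 3.000e-01 -1.569e+02  1.000e-01]
shift mm tool now [   0.5 -156.9   -0.3]
```

Call:
jog_arm(
  motion=[
    [0,[0,-0.01,0],[0,0,0]],
    [0,[0,-0.02,0],[0,0,0]],
    [0,[0,-0.03,0],[0,0,0]],
    [0,[0,-0.03,0],[0,0,0]],
    [0,[0,-0.03,0],[0,0,0]],
    [0,[0,-0.025,0],[0,0,0]],
    [0,[0,-0.015,0],[0,0,0]],
    [0,[0,0,0],[0,0,0]],
    [0,[0,0,0],[0,0,0]],
  ],
)

```text
clock: 27.88
tcp_pos: [0.5031, -0.377, 0.1751]
orientation: [-1.568, 0.135, -0.135]
contact_force: [-0.7, -0.6, -6.8]
grip_width: 0.0128
```

```bash
python3 - <<'E'
from h import *
go([*BOX,.213],84)
E
```

```text
t 27.88 tcp [ 0.5031 -0.377   0.2121] jaw 80.16 tooly [-0.    -0.001 -1.   ] grip 0.0128 F [-0.7 -0.6 -6.8]
turn deg (tool) [ 0.08 -3.84 -0.01]  shift in mm after turn [-23.9  -0.9 388.6]
shift mm tool now [-49.9  -1.4 386.1]
```

Call:
jog_arm(
  motion=[
    [0,[0,0,0.01],[0,-3.8,0]],
    [0,[-0.002,0,0.02],[0,0,0]],
    [0,[-0.002,0,0.03],[0,0,0]],
    [0,[-0.002,0,0.035],[0,0,0]],
    [0,[-0.002,0,0.035],[0,0,0]],
    [0,[-0.002,0,0.035],[0,0,0]],
    [0,[-0.002,0,0.035],[0,0,0]],
    [0,[-0.002,0,0.035],[0,0,0]],
    [0,[-0.002,0,0.035],[0,0,0]],
    [0,[-0.002,0,0.035],[0,0,0]],
  ],
)

```text
clock: 28.72
tcp_pos: [0.5162, -0.0705, 0.1725]
orientation: [-1.571, 0.087, -0.079]
contact_force: [0.6, 0.2, -5.2]
grip_width: 0.0129
```

Call:
jog_arm(
  motion=[
    [0,[-0.002,0,0.03],[0,0,0]],
    [0,[-0.002,0,0.025],[0,0,0]],
    [0,[-0.002,0,0.018],[0,0,0]],
    [0,[0,0,0.01],[0,0,0]],
    [0,[0,0,0],[0,0,0]],
    [0,[0,0,0],[0,0,0]],
  ],
)

```text
clock: 29.22
tcp_pos: [0.5203, 0.0101, 0.1734]
orientation: [-1.572, 0.085, -0.081]
contact_force: [-0.1, -0.5, -5.9]
grip_width: 0.0123
```

```bash
python3 - <<'E'
from h import *
go([*BOX,.15],84)
f=save("scene","pics/s11.png");g=save("top","pics/t11.png")
for q in(f,g):
    P=cloud(q); H=near(P,BOX,.19); H=H[(H[:,2]>.175)&(H[:,2]<.20)]
    print(len(H),cv2.minAreaRect(H[:,:2].astype(np.float32)*1000),np.median(H[:,2]))
cv2.imwrite("pics/c11.png",np.hstack([cv2.resize(f["image"][80:260,120:360],(400,300)),cv2.resize(g["image"][140:260,170:330],(400,300))])[:,:,::-1])
E
```

```text
t 29.22 tcp [0.5203 0.0101 0.2104] jaw 83.97 tooly [-0.003 -0.003 -1.   ] grip 0.0123 F [-0.1 -0.5 -5.9]
turn deg (tool) [ 0.17 -0.03 -0.13]  shift in mm after turn [-0.5 60.4  1.9]
shift mm tool now [-0.3 60.4  2.1]
3876 ((548.899169921875, 7.233802795410156), (245.31832885742188, 242.54736328125), 83.73347473144531) 0.1854090766813996
2680 ((547.3831176757812, 6.5836181640625), (244.4465789794922, 239.93731689453125), 83.861572265625) 0.1884901311719045
```

View pics/c11.png

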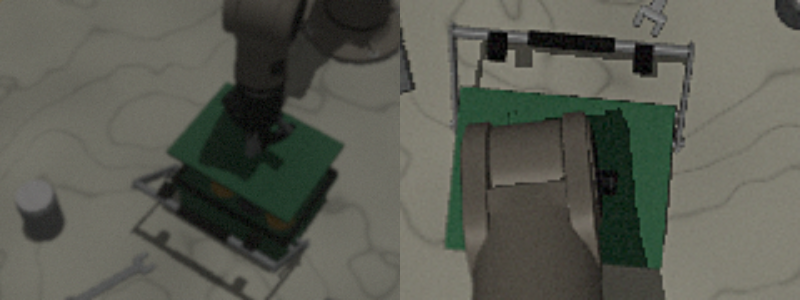

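```bash
python3 - <<'E'
from h import *
c,s=np.cos(BY),np.sin(BY)
for n in("s11","t11"):
    P=cloud(load(f"pics/{n}.npz")).reshape(-1,3); P=P[(P[:,2]>.175)&(P[:,2]<.20)]
    d=P[:,:2]-BOX; x=c*d[:,0]+s*d[:,1]; y=-s*d[:,0]+c*d[:,1]
    for a in np.arange(-.12,.13,.03):
        m=(abs(y-a)<.006)&(abs(x)<.15)
        if m.sum()>3: print(n,a.round(2),m.sum(),np.sort(x[m])[[0,1,2,-3,-2,-1]].round(4))
    for a in(-.08,0,.08):
        m=(abs(x-a)<.006)&(abs(y)<.16)
        if m.sum()>3: print(n,"x",a,m.sum(),np.sort(y[m])[[0,1,2,-3,-2,-1]].round(4))
E
```

```text
s11 -0.12 163 [-0.0904 -0.0895 -0.0858  0.0931  0.0936  0.0944]
s11 -0.09 173 [-0.0363 -0.0346 -0.0329  0.1422  0.1441  0.1454]
s11 -0.06 150 [-0.0373 -0.0362 -0.0327  0.0936  0.094   0.0957]
s11 -0.03 131 [-0.0081 -0.007  -0.0032  0.0939  0.0945  0.0949]
s11 0.0 130 [-0.0908 -0.0899 -0.0851  0.0933  0.0938  0.094 ]
s11 0.03 204 [-0.0907 -0.087  -0.0867  0.0943  0.095   0.0954]
s11 0.06 247 [-0.0914 -0.0895 -0.0871  0.0934  0.0934  0.0943]
s11 0.09 260 [-0.0901 -0.0891 -0.0887  0.1424  0.1443  0.1445]
s11 0.12 173 [-0.0881 -0.0877 -0.087   0.094   0.0941  0.0952]
s11 x -0.08 163 [-0.1229 -0.1221 -0.1204  0.1201  0.1206  0.1213]
s11 x 0 262 [-0.1221 -0.1209 -0.1204  0.119   0.1196  0.1206]
s11 x 0.08 330 [-0.1239 -0.1226 -0.1219  0.12    0.1202  0.1203]
t11 -0.12 252 [-0.0918 -0.0915 -0.0911  0.0905  0.0909  0.091 ]
t11 -0.09 298 [-0.0921 -0.0916 -0.0916  0.1432  0.144   0.1465]
t11 -0.06 231 [-0.0914 -0.0912 -0.0912  0.0911  0.0914  0.0914]
t11 -0.03 45 [0.055  0.0578 0.0603 0.0913 0.0918 0.0918]
t11 0.0 34 [0.0653 0.0657 0.0682 0.0913 0.0915 0.0919]
t11 0.03 49 [0.0598 0.0601 0.0602 0.091  0.0915 0.0918]
t11 0.06 57 [0.0544 0.0547 0.0549 0.0912 0.0915 0.0918]
t11 0.09 84 [0.0543 0.0545 0.0548 0.1474 0.1477 0.148 ]
t11 0.12 123 [-0.0913 -0.0912 -0.0885  0.0866  0.0889  0.0892]
t11 x -0.08 139 [-0.1239 -0.1236 -0.1233  0.1179  0.1179  0.1187]
t11 x 0 100 [-0.1242 -0.1223 -0.1222  0.1176  0.1183  0.1186]
t11 x 0.08 362 [-0.1239 -0.1237 -0.1234  0.1168  0.1169  0.117 ]
```

Call:
jog_arm(
  motion=[
    [0,[0,0.01,0.002],[0,0,0]],
    [0,[0,0.02,0],[0,0,0]],
    [0,[0,0.015,0],[0,0,0]],
    [0,[0,0.01,0],[0,0,0]],
    [0,[0,0.005,0],[0,0,0]],
    [0,[0,0,0],[0,0,0]],
    [0,[0,0,0],[0,0,0]],
  ],
)

```text
clock: 29.9
tcp_pos: [0.5216, 0.0123, 0.1147]
orientation: [-1.571, 0.083, -0.083]
contact_force: [-0.7, 0.3, -5.8]
grip_width: 0.0127
```

```bash
python3 - <<'E'
from h import *
go([*BOX,.133],84)
E
```

```text
t 29.9 tcp [0.5216 0.0123 0.1517] jaw 83.91 tooly [-0.    -0.002 -1.   ] grip 0.0127 F [-0.7  0.3 -5.8]
turn deg (tool) [ 0.11 -0.09  0.01]  shift in mm after turn [-1.6 18.7 -0.5]
shift mm tool now [-1.6 18.7 -0.5]
```

Call:
jog_arm(
  motion=[
    [0,[-0.001,0.004,0],[0,0,0]],
    [0,[0,0.004,0],[0,0,0]],
    [0,[0,0.004,0],[0,0,0]],
    [0,[0,0.003,0],[0,0,0]],
    [0,[0,0.002,0],[0,0,0]],
    [0,[0,0,0],[0,0,0]],
    [0,[0,0,0],[0,0,0]],
  ],
)

```text
clock: 30.48
tcp_pos: [0.5203, 0.0127, 0.0975]
orientation: [-1.571, 0.083, -0.083]
contact_force: [0.1, -0.3, -5.9]
grip_width: 0.013
```

Call:
jog_arm(
  motion=[
    [0,[0,0.001,0],[0,0,0]],
    [0,[0,0.001,0],[0,0,0]],
    [0,[0,0,0],[0,0,0]],
    [0,[0,0,0],[0,0,0]],
  ],
)

```text
clock: 30.82
tcp_pos: [0.5206, 0.0128, 0.096]
orientation: [-1.571, 0.083, -0.083]
contact_force: [-2.0, -0.3, 0.9]
grip_width: 0.0129
```

Call:
jog_arm(
  motion=[
    [0.2,[0,0,0],[0,0,0]],
    [0.4,[0,0,0],[0,0,0]],
    [0.5,[0,0,0],[0,0,0]],
    [0.5,[0,0,0],[0,0,0]],
    [0.5,[0,-0.01,0],[0,0,0]],
    [0.5,[0,-0.025,0],[0,0,0]],
    [0,[0,-0.03,0],[0,0,0]],
    [0,[0,-0.02,0],[0,0,0]],
    [0,[0,0,0],[0,0,0]],
    [0,[0,0,0],[0,0,0]],
  ],
)

```text
clock: 31.65
tcp_pos: [0.5214, 0.013, 0.1823]
orientation: [-1.57, 0.08, -0.086]
contact_force: [-0.0, 0.5, -0.6]
grip_width: 0.0005
```

```bash
cat >> h.py <<'E'
def lidfit(P,zlo=.085,zhi=.118):
    c,s=np.cos(BY),np.sin(BY); Q=P.reshape(-1,3); d=Q[:,:2]-BOX
    x=c*d[:,0]+s*d[:,1]; y=-s*d[:,0]+c*d[:,1]
    m=(abs(x)<.088)&(abs(y)<.118)&(Q[:,2]>zlo)&(Q[:,2]<zhi)
    A=np.stack([x[m],y[m],np.ones(m.sum())],1); k,*_=np.linalg.lstsq(A,Q[m,2],rcond=None)
    res=Q[m,2]-A@k; g=abs(res)<.006; k,*_=np.linalg.lstsq(A[g],Q[m,2][g],rcond=None)
    return {n:round(1000*(k[0]*a+k[1]*b+k[2]),1) for n,a,b in(("a",-.08,.109),("b",-.08,-.109),("c",.08,-.109),("d",.08,.109))},g.sum()
def edges(P,z0,z1):
    c,s=np.cos(BY),np.sin(BY); Q=P.reshape(-1,3); Q=Q[(Q[:,2]>z0)&(Q[:,2]<z1)]; d=Q[:,:2]-BOX
    x=c*d[:,0]+s*d[:,1]; y=-s*d[:,0]+c*d[:,1]
    for a in(-.1,-.04,.04,.1):
        m=(abs(y-a)<.01)&(abs(x)<.11)
        if m.sum()>3: print(" x ext at y",a,x[m].min().round(4),x[m].max().round(4))
    for a in(-.06,0,.06):
        m=(abs(x-a)<.01)&(abs(y)<.13)
        if m.sum()>3: print(" y ext at x",a,y[m].min().round(4),y[m].max().round(4))
E
python3 - <<'E'
from h import *
f=save("scene","pics/s12.png");g=save("top","pics/t12.png")
for q in(f,g): P=cloud(q); print(lidfit(P)); edges(P,.1,.118)
go([*b2w(-80,109),.2],84)
cv2.imwrite("pics/c12.png",np.hstack([cv2.resize(f["image"][80:260,120:360],(400,300)),cv2.resize(g["image"][140:260,170:330],(400,300))])[:,:,::-1])
E
```

```text
({'a': np.float64(108.1), 'b': np.float64(108.1), 'c': np.float64(108.4), 'd': np.float64(108.5)}, np.int64(3592))
 x ext at y -0.1 -0.0896 0.0955
 x ext at y -0.04 -0.0502 0.0959
 x ext at y 0.04 -0.0904 0.0953
 x ext at y 0.1 -0.0899 0.0959
 y ext at x -0.06 -0.1198 0.1232
 y ext at x 0 -0.1211 0.1237
 y ext at x 0.06 -0.1213 0.1234
({'a': np.float64(111.0), 'b': np.float64(111.0), 'c': np.float64(111.1), 'd': np.float64(111.1)}, np.int64(1831))
 x ext at y -0.1 -0.0925 0.0916
 x ext at y -0.04 -0.0765 0.0904
 x ext at y 0.04 0.063 0.0914
 x ext at y 0.1 0.0523 0.0916
 y ext at x -0.06 -0.1214 -0.0475
 y ext at x 0 -0.121 -0.06
 y ext at x 0.06 -0.1194 0.1231
t 31.75 tcp [0.5198 0.0128 0.2172] jaw 83.95 tooly [-0.001 -0.002 -1.   ] grip -0.0001 F [-0.  -0.8 -0.3]
turn deg (tool) [ 0.11 -0.05 -0.05]  shift in mm after turn [-79.7  17.2 108.2]
shift mm tool now [-79.8  17.1 108.1]
```

View pics/c12.png

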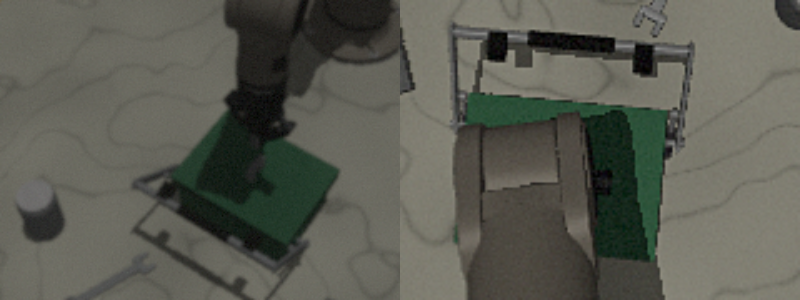

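Call:
jog_arm(
  motion=[
    [0,[-0.02,0,0.027],[0,0,0]],
    [0,[-0.02,0,0.027],[0,0,0]],
    [0,[-0.02,0,0.027],[0,0,0]],
    [0,[-0.02,0,0.027],[0,0,0]],
    [0,[0,0.03,0],[0,0,0]],
    [0,[0,0.03,0],[0,0,0]],
    [0,[0,0.012,0],[0,0,0]],
    [0,[0,0,0],[0,0,0]],
    [0,[0,0,0],[0,0,0]],
    [0,[0,0,0],[0,0,0]],
  ],
)

```text
clock: 32.58
tcp_pos: [0.4526, 0.1286, 0.1088]
orientation: [-1.571, 0.083, -0.083]
contact_force: [0.4, -0.7, 0.3]
grip_width: 0.0002
```

```bash
python3 - <<'E'
from h import *
go([*b2w(-80,109),.129],84)
E
```

```text
t 32.58 tcp [0.4526 0.1286 0.1458] jaw 83.92 tooly [ 0.    -0.002 -1.   ] grip 0.0002 F [ 0.4 -0.7  0.3]
turn deg (tool) [ 0.1  -0.08  0.01]  shift in mm after turn [-0.8 16.8  0.1]
shift mm tool now [-0.8 16.8  0.2]
```

Approach, then step down watching force.

Call:
jog_arm(
  motion=[
    [0,[0,0.008,0],[0,0,0]],
    [0,[0,0.006,0],[0,0,0]],
    [0,[0,0.002,0],[0,0,0]],
    [0,[0,0.002,0],[0,0,0]],
    [0,[0,0,0],[0,0,0]],
    [0,[0,0,0],[0,0,0]],
  ],
)

```text
clock: 33.08
tcp_pos: [0.4519, 0.1284, 0.0906]
orientation: [-1.571, 0.084, -0.083]
contact_force: [-2.4, -1.0, 5.3]
grip_width: -0.0001
```

Call:
jog_arm(
  motion=[
    [0,[0,0.002,0],[0,0,0]],
    [0,[0,0.002,0],[0,0,0]],
    [0,[0,0,0],[0,0,0]],
    [0,[0,0,0],[0,0,0]],
  ],
)

```text
clock: 33.42
tcp_pos: [0.4519, 0.1286, 0.087]
orientation: [-1.571, 0.083, -0.083]
contact_force: [-4.2, 0.1, 9.4]
grip_width: -0.0
```

Call:
jog_arm(
  motion=[
    [0,[0,0.002,0],[0,0,0]],
    [0,[0,0.002,0],[0,0,0]],
    [0,[0,0,0],[0,0,0]],
    [0,[0,0,0],[0,0,0]],
  ],
)

```text
clock: 33.75
tcp_pos: [0.4518, 0.1288, 0.0841]
orientation: [-1.571, 0.084, -0.082]
contact_force: [-9.9, -0.8, 24.9]
grip_width: -0.0
```

Call:
jog_arm(
  motion=[
    [0,[0,0.002,0],[0,0,0]],
    [0,[0,0.001,0],[0,0,0]],
    [0,[0,0,0],[0,0,0]],
    [0,[0,0,0],[0,0,0]],
  ],
)

```text
clock: 34.08
tcp_pos: [0.452, 0.1289, 0.0835]
orientation: [-1.57, 0.084, -0.083]
contact_force: [-19.3, -5.0, 57.4]
grip_width: 0.0002
```

Call:
jog_arm(
  motion=[
    [0,[0,-0.012,0],[0,0,0]],
    [0,[0,-0.02,0],[0,0,0]],
    [0,[0,0,-0.03],[0,0,0]],
    [0,[0,0,-0.04],[0,0,0]],
    [0,[0,0,-0.04],[0,0,0]],
    [0,[0,0,-0.04],[0,0,0]],
    [0,[0,0,-0.04],[0,0,0]],
    [0,[0,0,-0.028],[0,0,0]],
    [0,[0,0,0],[0,0,0]],
    [0,[0,0,0],[0,0,0]],
  ],
)

```text
clock: 34.92
tcp_pos: [0.429, -0.0898, 0.1118]
orientation: [-1.571, 0.086, -0.087]
contact_force: [0.0, 1.4, 0.2]
grip_width: 0.0002
```

```bash
python3 - <<'E'
from h import *
f=save("scene","pics/s13.png"); print(lidfit(cloud(f)))
go([*b2w(-80,-109),.129],84)
E
```

```text
({'a': np.float64(108.2), 'b': np.float64(107.9), 'c': np.float64(108.2), 'd': np.float64(108.5)}, np.int64(3823))
t 34.97 tcp [ 0.4293 -0.0883  0.1488] jaw 83.87 tooly [ 0.    -0.002 -1.   ] grip 0.0002 F [0.2 0.2 0.4]
turn deg (tool) [ 0.09 -0.13  0.02]  shift in mm after turn [-0.3 19.8  0.2]
shift mm tool now [-0.3 19.8  0.2]
```

Call:
jog_arm(
  motion=[
    [0,[0,0.01,0],[0,0,0]],
    [0,[0,0.008,0],[0,0,0]],
    [0,[0,0.002,0],[0,0,0]],
    [0,[0,0.002,0],[0,0,0]],
    [0,[0,0.002,0],[0,0,0]],
    [0,[0,0,0],[0,0,0]],
    [0,[0,0,0],[0,0,0]],
  ],
)

```text
clock: 35.55
tcp_pos: [0.429, -0.0866, 0.0878]
orientation: [-1.57, 0.082, -0.08]
contact_force: [-2.4, 1.5, 5.8]
grip_width: 0.0003
```

Call:
jog_arm(
  motion=[
    [0,[0,0.002,0],[0,0,0]],
    [0,[0,0.0015,0],[0,0,0]],
    [0,[0,0,0],[0,0,0]],
    [0,[0,0,0],[0,0,0]],
  ],
)

```text
clock: 35.88
tcp_pos: [0.4288, -0.0866, 0.0844]
orientation: [-1.57, 0.083, -0.08]
contact_force: [-3.7, 2.2, 7.8]
grip_width: -0.0002
```

Call:
jog_arm(
  motion=[
    [0,[0,0.001,0],[0,0,0]],
    [0,[0,0.001,0],[0,0,0]],
    [0,[0,0,0],[0,0,0]],
    [0,[0,0,0],[0,0,0]],
  ],
)

```text
clock: 36.22
tcp_pos: [0.4289, -0.0866, 0.0837]
orientation: [-1.569, 0.083, -0.081]
contact_force: [-10.4, 3.7, 29.2]
grip_width: 0.0002
```

Call:
jog_arm(
  motion=[
    [0,[0,0.001,0],[0,0,0]],
    [0,[0,0,0],[0,0,0]],
    [0,[0,0,0],[0,0,0]],
  ],
)

```text
clock: 36.47
tcp_pos: [0.4289, -0.0866, 0.0835]
orientation: [-1.569, 0.083, -0.081]
contact_force: [-13.6, 4.4, 40.4]
grip_width: -0.0006
```

Call:
jog_arm(
  motion=[
    [0,[0,-0.012,0],[0,0,0]],
    [0,[0,-0.02,0],[0,0,0]],
    [0,[0.03,0,0],[0,0,0]],
    [0,[0.04,0,0],[0,0,0]],
    [0,[0.04,0,0],[0,0,0]],
    [0,[0.03,0,0],[0,0,0]],
    [0,[0.02,0,0],[0,0,0]],
    [0,[0,0,0],[0,0,0]],
    [0,[0,0,0],[0,0,0]],
  ],
)

```text
clock: 37.22
tcp_pos: [0.5887, -0.1041, 0.1124]
orientation: [-1.571, 0.083, -0.081]
contact_force: [-0.8, 0.3, 0.2]
grip_width: -0.0
```

```bash
python3 - <<'E'
from h import *
f=save("scene","pics/s14.png"); print(lidfit(cloud(f)))
g=save("top","pics/t14.png"); print(lidfit(cloud(g)))
go([*b2w(80,-109),.129],84)
cv2.imwrite("pics/c14.png",np.hstack([cv2.resize(f["image"][80:260,120:360],(400,300)),cv2.resize(g["image"][140:260,170:330],(400,300))])[:,:,::-1])
E
```

```text
({'a': np.float64(100.6), 'b': np.float64(100.4), 'c': np.float64(108.2), 'd': np.float64(108.4)}, np.int64(3582))
({'a': np.float64(103.4), 'b': np.float64(103.2), 'c': np.float64(111.2), 'd': np.float64(111.4)}, np.int64(3300))
t 37.32 tcp [ 0.587  -0.1045  0.1497] jaw 83.98 tooly [-0.002 -0.002 -1.   ] grip -0.0002 F [-0.2  0.2 -0.3]
turn deg (tool) [ 0.1  -0.02 -0.11]  shift in mm after turn [ 1.2 20.7 -0.2]
shift mm tool now [ 1.2 20.7 -0.1]
```

View pics/c14.png

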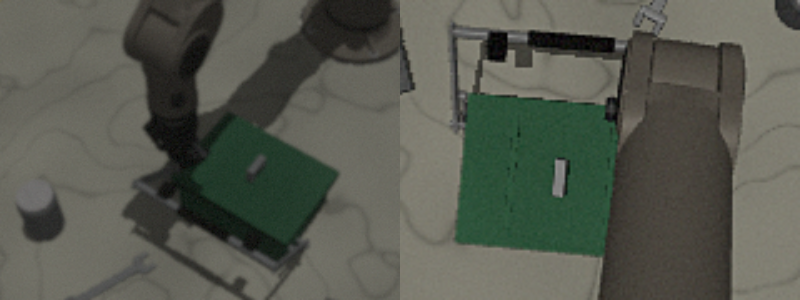

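Front corners are home (about 8 mm down), back still proud. Press c.

Call:
jog_arm(
  motion=[
    [0,[0.001,0.01,0],[0,0,0]],
    [0,[0,0.008,0],[0,0,0]],
    [0,[0,0.003,0],[0,0,0]],
    [0,[0,0.002,0],[0,0,0]],
    [0,[0,0.002,0],[0,0,0]],
    [0,[0,0,0],[0,0,0]],
    [0,[0,0,0],[0,0,0]],
  ],
)

```text
clock: 37.9
tcp_pos: [0.5883, -0.1051, 0.0884]
orientation: [-1.571, 0.084, -0.082]
contact_force: [-4.1, 0.6, 6.1]
grip_width: 0.0003
```

Call:
jog_arm(
  motion=[
    [0,[0,0.002,0],[0,0,0]],
    [0,[0,0.0015,0],[0,0,0]],
    [0,[0,0,0],[0,0,0]],
    [0,[0,0,0],[0,0,0]],
  ],
)

```text
clock: 38.23
tcp_pos: [0.5885, -0.1052, 0.0853]
orientation: [-1.571, 0.084, -0.082]
contact_force: [-4.3, 0.4, 10.0]
grip_width: 0.0004
```

Call:
jog_arm(
  motion=[
    [0,[0,0.001,0],[0,0,0]],
    [0,[0,0.001,0],[0,0,0]],
    [0,[0,0,0],[0,0,0]],
    [0,[0,0,0],[0,0,0]],
  ],
)

```text
clock: 38.57
tcp_pos: [0.5886, -0.1052, 0.0839]
orientation: [-1.571, 0.084, -0.083]
contact_force: [-5.1, 0.2, 14.7]
grip_width: 0.0001
```

Call:
jog_arm(
  motion=[
    [0,[0,0.001,0],[0,0,0]],
    [0,[0,0.001,0],[0,0,0]],
    [0,[0,0,0],[0,0,0]],
    [0,[0,0,0],[0,0,0]],
  ],
)

```text
clock: 38.9
tcp_pos: [0.5887, -0.1053, 0.0836]
orientation: [-1.57, 0.084, -0.083]
contact_force: [-10.0, 2.5, 27.6]
grip_width: 0.0001
```

Call:
jog_arm(
  motion=[
    [0,[0,0.001,0],[0,0,0]],
    [0,[0,0,0],[0,0,0]],
    [0,[0,0,0],[0,0,0]],
    [0,[0,-0.015,0],[0,0,0]],
    [0,[0,-0.03,0],[0,0,0]],
    [0,[0,-0.01,0.03],[0,0,0]],
    [0,[0,0,0.038],[0,0,0]],
    [0,[0,0,0.038],[0,0,0]],
    [0,[0,0,0.038],[0,0,0]],
    [0,[0,0,0.038],[0,0,0]],
  ],
)

```text
clock: 39.73
tcp_pos: [0.6078, 0.0774, 0.1341]
orientation: [-1.571, 0.084, -0.083]
contact_force: [1.5, -0.3, 0.6]
grip_width: -0.0002
```

Call:
jog_arm(
  motion=[
    [0,[0,0,0.025],[0,0,0]],
    [0,[0,0,0.011],[0,0,0]],
    [0,[0,0,0],[0,0,0]],
    [0,[0,0,0],[0,0,0]],
  ],
)

```text
clock: 40.07
tcp_pos: [0.6118, 0.1104, 0.1339]
orientation: [-1.572, 0.084, -0.082]
contact_force: [0.6, -1.1, -0.4]
grip_width: -0.0002
```

```bash
python3 - <<'E'
from h import *
go([*b2w(80,109),.129],84)
f=save("scene","pics/s15.png"); print(lidfit(cloud(f)))
E
```

```text
t 40.07 tcp [0.6118 0.1104 0.1709] jaw 83.94 tooly [-0.001 -0.003 -1.   ] grip -0.0002 F [ 0.6 -1.1 -0.4]
turn deg (tool) [ 0.18 -0.06 -0.05]  shift in mm after turn [-1.  41.9  1.5]
shift mm tool now [-1.  41.9  1.7]
({'a': np.float64(105.8), 'b': np.float64(100.3), 'c': np.float64(102.9), 'd': np.float64(108.4)}, np.int64(2338))
```

Call:
jog_arm(
  motion=[
    [0,[-0.001,0.02,0.0015],[0,0,0]],
    [0,[0,0.015,0],[0,0,0]],
    [0,[0,0.005,0],[0,0,0]],
    [0,[0,0.003,0],[0,0,0]],
    [0,[0,0.002,0],[0,0,0]],
    [0,[0,0.002,0],[0,0,0]],
    [0,[0,0,0],[0,0,0]],
    [0,[0,0,0],[0,0,0]],
  ],
)

```text
clock: 40.78
tcp_pos: [0.6119, 0.1111, 0.0883]
orientation: [-1.572, 0.084, -0.086]
contact_force: [-1.2, -1.6, 1.7]
grip_width: -0.0002
```

Call:
jog_arm(
  motion=[
    [0,[0,0.0015,0],[0,0,0]],
    [0,[0,0.001,0],[0,0,0]],
    [0,[0,0,0],[0,0,0]],
    [0,[0,0,0],[0,0,0]],
  ],
)

```text
clock: 41.12
tcp_pos: [0.6121, 0.1113, 0.0861]
orientation: [-1.572, 0.084, -0.085]
contact_force: [-2.7, -2.7, 7.7]
grip_width: -0.0002
```

Call:
jog_arm(
  motion=[
    [0,[0,0.001,0],[0,0,0]],
    [0,[0,0.001,0],[0,0,0]],
    [0,[0,0,0],[0,0,0]],
    [0,[0,0,0],[0,0,0]],
  ],
)

```text
clock: 41.45
tcp_pos: [0.6121, 0.1114, 0.0842]
orientation: [-1.572, 0.084, -0.085]
contact_force: [-2.9, -3.2, 6.4]
grip_width: 0.0
```

Call:
jog_arm(
  motion=[
    [0,[0,0.001,0],[0,0,0]],
    [0,[0,0.001,0],[0,0,0]],
    [0,[0,0,0],[0,0,0]],
    [0,[0,0,0],[0,0,0]],
  ],
)

```text
clock: 41.78
tcp_pos: [0.6123, 0.1115, 0.0836]
orientation: [-1.571, 0.083, -0.086]
contact_force: [-7.1, -3.2, 17.4]
grip_width: 0.0001
```

Call:
jog_arm(
  motion=[
    [0,[0,0.001,0],[0,0,0]],
    [0,[0,0,0],[0,0,0]],
    [0,[0,0,0],[0,0,0]],
  ],
)

```text
clock: 42.03
tcp_pos: [0.6123, 0.1115, 0.0834]
orientation: [-1.571, 0.083, -0.086]
contact_force: [-9.2, -3.1, 24.2]
grip_width: 0.0
```

Call:
jog_arm(
  motion=[
    [0,[0,0.001,0],[0,0,0]],
    [0,[0,0,0],[0,0,0]],
    [0,[0,0,0],[0,0,0]],
    [0,[0,-0.015,0],[0,0,0]],
    [0,[0,-0.035,0],[0,0,0]],
    [0,[0,-0.04,0],[0,0,0]],
    [0,[0,-0.04,0],[0,0,0]],
    [0,[-0.02,-0.03,0],[0,5,0]],
    [0,[-0.02,-0.01,0],[0,7,0]],
    [0,[-0.02,0,0],[0,7,0]],
  ],
)

```text
clock: 42.87
tcp_pos: [0.5549, 0.1249, 0.2531]
orientation: [-1.54, 0.344, -0.355]
contact_force: [0.2, 0.4, 0.3]
grip_width: -0.0001
```

Call:
jog_arm(
  motion=[
    [0.6,[-0.02,0,0.01],[0,7,0]],
    [0.6,[-0.02,0,0.01],[0,7,0]],
    [0.6,[0,0,0],[0,7,0]],
    [0.6,[0,0,0],[0,7,0]],
    [0.6,[0,0,0],[0,7,0]],
    [0.6,[0,0,0],[0,7,0]],
    [0.6,[0,0,0],[0,7,0]],
    [0.6,[0,0,0],[0,7,0]],
    [0.6,[0,0,0],[0,7,0]],
    [0.6,[0,0,0],[0,7,0]],
  ],
)

```text
clock: 43.7
tcp_pos: [0.5278, 0.1617, 0.2492]
orientation: [-1.163, 1.278, -1.28]
contact_force: [0.3, 1.1, -0.7]
grip_width: 0.0514
```

```bash
python3 - <<'E'
from h import *
f=save("scene","pics/s16.png");g=save("top","pics/t16.png")
for q in(f,g):
    P=cloud(q); print(lidfit(P))
    c,s=np.cos(BY),np.sin(BY); Q=P.reshape(-1,3); d=Q[:,:2]-BOX
    x=c*d[:,0]+s*d[:,1]; y=-s*d[:,0]+c*d[:,1]
    m=(abs(y)<.045)&(x>.13)&(x<.19)&(Q[:,2]>.13)&(Q[:,2]<.2)
    if m.sum()>4: print("bar",m.sum(),x[m].min(),x[m].max(),x[m].mean(),Q[m,2].min(),Q[m,2].max())
go([*b2w(159,0),.25],-6)
print(r.get_obs()["joints"].round(2))
cv2.imwrite("pics/c16.png",np.hstack([cv2.resize(f["image"][80:290,100:380],(400,300)),cv2.resize(g["image"][140:260,170:330],(400,300))])[:,:,::-1])
E
```

```text
({'a': np.float64(100.1), 'b': np.float64(99.9), 'c': np.float64(100.1), 'd': np.float64(100.3)}, np.int64(3751))
bar 208 0.15148292007256758 0.17095896941727728 0.16245434734670494 0.1487214301515436 0.17026732081550633
({'a': np.float64(103.1), 'b': np.float64(102.7), 'c': np.float64(102.9), 'd': np.float64(103.4)}, np.int64(4364))
bar 191 0.14826248043762308 0.16655643290834748 0.15659502458042276 0.15800539716343565 0.17061313565336278
t 43.8 tcp [0.5277 0.1618 0.2861] jaw -5.17 tooly [ 0.001 -0.002 -1.   ] grip 0.051 F [-1.1  0.6  0.1]
turn deg (tool) [-0.04  0.83  0.08]  shift in mm after turn [149.8  36.1 167. ]
shift mm tool now [152.1  36.5 164.8]
[-0.7   0.24  0.34  1.83 -0.09  1.08 -0.41]
```

View pics/c16.png

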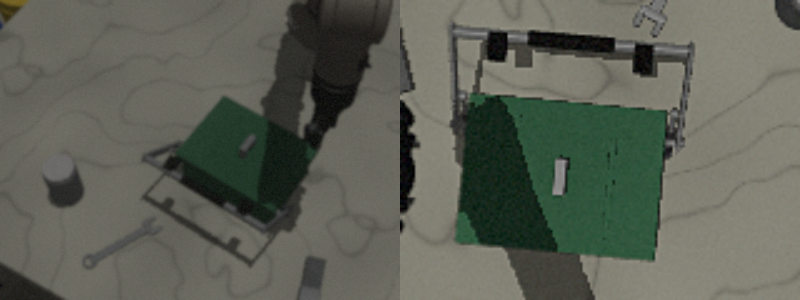

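Call:
jog_arm(
  motion=[
    [0.6,[0,0,0.01],[0,0.8,0]],
    [0.6,[0.024,0,0.026],[0,0,0]],
    [0.6,[0.026,0,0.027],[0,0,0]],
    [0.6,[0.026,0,0.027],[0,0,0]],
    [0.6,[0.026,0,0.027],[0,0,0]],
    [0.6,[0.026,0,0.027],[0,0,0]],
    [0.6,[0.022,0,0.023],[0,0,0]],
    [0.6,[0,0.03,0],[0,0,0]],
    [0.6,[0,0,0],[0,0,0]],
    [0.6,[0,0,0],[0,0,0]],
  ],
)

```text
clock: 44.63
tcp_pos: [0.6776, -0.0043, 0.2175]
orientation: [-1.164, 1.285, -1.283]
contact_force: [-0.4, 0.2, -0.1]
grip_width: 0.0513
```

```bash
python3 - <<'E'
from h import *
go([*b2w(159,0),.157],-6)
E
```

```text
t 44.63 tcp [ 0.6776 -0.0043  0.2545] jaw -5.77 tooly [-0.004 -0.002 -1.   ] grip 0.0513 F [-0.4  0.2 -0.1]
turn deg (tool) [0.21 0.23 0.13]  shift in mm after turn [ 0.3 97.5  0.6]
shift mm tool now [ 0.1 97.5  0.9]
```

Call:
jog_arm(
  motion=[
    [0.6,[0,0.03,0.0006],[0,0.2,0]],
    [0.6,[0,0.03,0],[0,0,0]],
    [0.6,[0,0.02,0],[0,0,0]],
    [0.6,[0,0.012,0],[0,0,0]],
    [0.6,[0,0.006,0],[0,0,0]],
    [0.6,[0,0,0],[0,0,0]],
    [0.6,[0,0,0],[0,0,0]],
  ],
)

```text
clock: 45.22
tcp_pos: [0.6799, -0.0039, 0.1226]
orientation: [-1.157, 1.284, -1.288]
contact_force: [-0.3, 0.8, 0.6]
grip_width: 0.0512
```

```bash
python3 - <<'E'
from h import *
f=save("scene","pics/s17.png");g=save("top","pics/t17.png")
go([*b2w(159,0),.157],-6)
cv2.imwrite("pics/c17.png",np.hstack([cv2.resize(f["image"][140:290,180:380],(400,300)),cv2.resize(g["image"][130:220,180:300],(400,300))])[:,:,::-1])
E
```

```text
t 45.32 tcp [ 0.6801 -0.0041  0.16  ] jaw -6.03 tooly [ 0.003 -0.001 -1.   ] grip 0.0515 F [ 0.9  1.  -0.1]
turn deg (tool) [-0.17 -0.03  0.07]  shift in mm after turn [ 0.7  3.  -1.9]
shift mm tool now [ 0.7  3.  -1.9]
```

View pics/c17.png

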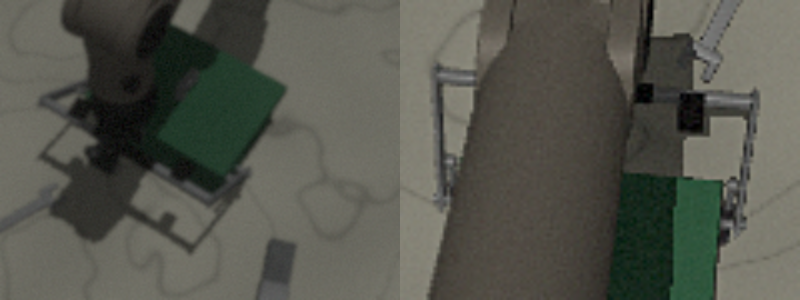

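Call:
jog_arm(
  motion=[
    [0.6,[0,0.003,-0.001],[0,0,0]],
    [0,[0,0,0],[0,0,0]],
    [0,[0,0,0],[0,0,0]],
    [0,[0,0,0],[0,0,0]],
    [0,[0,0,0],[0,0,0]],
    [0,[0,0,0],[0,0,0]],
    [0,[0,0,0],[0,0,0]],
  ],
  force=40,
)

```text
clock: 45.9
tcp_pos: [0.6772, -0.004, 0.1184]
orientation: [-1.16, 1.287, -1.287]
contact_force: [-4.5, 0.8, 5.7]
grip_width: 0.0167
```

```bash
cat >> h.py <<'E'
def arc(th0,step,n,off=(0,0)):
    "rows (tool y,z) mm for arc from nominal th0 by step deg; jaw z=box +x, y=down"
    p=lambda t:(55-136*np.cos(np.radians(t)),70+136*np.sin(np.radians(t)))
    t=th0
    for i in range(n):
        a,b=p(t),p(t-step); print(f"th {t:.0f}->{t-step:.0f}: y {-(b[1]-a[1]):.1f} z {b[0]-a[0]:.1f}"); t-=step
def bail():
    o=r.get_obs(); c,s=np.cos(BY),np.sin(BY); d=o["tcp_pos"][:2]-BOX
    x=(c*d[0]+s*d[1])*1000; y=(-s*d[0]+c*d[1])*1000; z=(o["tcp_pos"][2]+.037)*1000
    th=np.degrees(np.arctan2(z-70,55-x)); print("t",round(o["clock"],2),"box",round(x,1),round(y,1),round(z,1),"theta",th.round(1),"radius",np.hypot(z-70,55-x).round(1),"Fbox x,y,z",np.round([c*o["contact_force"][0]+s*o["contact_force"][1],-s*o["contact_force"][0]+c*o["contact_force"][1],o["contact_force"][2]],1),"grip",round(o["grip_width"]*1000,1))
    return th
E
python3 - <<'E'
from h import *
bail(); arc(140,2,10)
E
```

```text
t 45.9 box 158.0 0.5 155.4 theta 140.3 radius 133.8 Fbox x,y,z [-4.5  0.4  5.7] grip 16.7
th 140->138: y -3.6 z -3.1
th 138->136: y -3.5 z -3.2
th 136->134: y -3.4 z -3.4
th 134->132: y -3.2 z -3.5
th 132->130: y -3.1 z -3.6
th 130->128: y -3.0 z -3.7
th 128->126: y -2.9 z -3.8
th 126->124: y -2.7 z -3.9
th 124->122: y -2.6 z -4.0
th 122->120: y -2.4 z -4.1
```

Call:
jog_arm(
  motion=[
    [0,[0,-0.002,-0.0016],[0,0,0]],
    [0,[0,-0.0036,-0.0031],[0,0,0]],
    [0,[0,-0.0035,-0.0032],[0,0,0]],
    [0,[0,-0.0034,-0.0034],[0,0,0]],
    [0,[0,-0.0032,-0.0035],[0,0,0]],
    [0,[0,-0.0031,-0.0036],[0,0,0]],
    [0,[0,0,0],[0,0,0]],
  ],
)

```text
clock: 46.48
tcp_pos: [0.6592, -0.0022, 0.1378]
orientation: [-1.158, 1.286, -1.288]
contact_force: [3.4, -1.2, -4.8]
grip_width: 0.0165
```

```bash
python3 - <<'E'
from h import *
t=bail(); arc(t,2.5,10)
E
```

```text
t 46.48 box 139.9 0.5 174.8 theta 129.0 radius 134.9 Fbox x,y,z [ 3.5 -0.8 -4.8] grip 16.5
th 129->127: y -3.6 z -4.7
th 127->124: y -3.4 z -4.8
th 124->122: y -3.2 z -5.0
th 122->119: y -3.0 z -5.1
th 119->117: y -2.8 z -5.3
th 117->114: y -2.5 z -5.4
th 114->112: y -2.3 z -5.5
th 112->109: y -2.1 z -5.6
th 109->107: y -1.8 z -5.7
th 107->104: y -1.6 z -5.7
```

Bail follows well (radius and forces fine). Continue.

Call:
jog_arm(
  motion=[
    [0,[0,-0.0036,-0.0047],[0,0,0]],
    [0,[0,-0.0034,-0.0048],[0,0,0]],
    [0,[0,-0.0032,-0.005],[0,0,0]],
    [0,[0,-0.003,-0.0051],[0,0,0]],
    [0,[0,-0.0028,-0.0053],[0,0,0]],
    [0,[0,-0.0025,-0.0054],[0,0,0]],
    [0,[0,-0.0023,-0.0055],[0,0,0]],
    [0,[0,-0.0021,-0.0056],[0,0,0]],
    [0,[0,-0.0018,-0.0057],[0,0,0]],
    [0,[0,-0.0016,-0.0057],[0,0,0]],
  ],
)

```text
clock: 47.32
tcp_pos: [0.6108, 0.0028, 0.1667]
orientation: [-1.151, 1.279, -1.292]
contact_force: [7.0, -0.8, 6.6]
grip_width: 0.0166
```

```bash
python3 - <<'E'
from h import *
t=bail(); arc(t-.8,2.0,10)
E
```

```text
t 47.32 box 91.3 0.3 203.7 theta 105.2 radius 138.5 Fbox x,y,z [ 7.  -0.1  6.6] grip 16.6
th 104->102: y -1.1 z -4.6
th 102->100: y -0.9 z -4.7
th 100->98: y -0.8 z -4.7
th 98->96: y -0.6 z -4.7
th 96->94: y -0.4 z -4.7
th 94->92: y -0.3 z -4.7
th 92->90: y -0.1 z -4.7
th 90->88: y 0.1 z -4.7
th 88->86: y 0.2 z -4.7
th 86->84: y 0.4 z -4.7
```

Call:
jog_arm(
  motion=[
    [0,[0,-0.0008,-0.0045],[0,0,0]],
    [0,[0,-0.0007,-0.0046],[0,0,0]],
    [0,[0,-0.0006,-0.0046],[0,0,0]],
    [0,[0,-0.0005,-0.0046],[0,0,0]],
    [0,[0,-0.0004,-0.0046],[0,0,0]],
    [0,[0,-0.0002,-0.0046],[0,0,0]],
    [0,[0,0,-0.0046],[0,0,0]],
    [0,[0,0.0001,-0.0046],[0,0,0]],
    [0,[0,0,0],[0,0,0]],
  ],
)

```text
clock: 48.07
tcp_pos: [0.5725, 0.0067, 0.1696]
orientation: [-1.153, 1.282, -1.29]
contact_force: [0.7, -1.9, 10.6]
grip_width: 0.0162
```

```bash
python3 - <<'E'
from h import *
t=bail(); arc(t,1.8,10); go([*b2w(0,0),.3],-6)
E
```

```text
t 48.07 box 52.8 0.2 206.6 theta 89.1 radius 136.6 Fbox x,y,z [ 0.9 -1.8 10.6] grip 16.2
th 89->87: y 0.1 z -4.3
th 87->85: y 0.3 z -4.3
th 85->84: y 0.4 z -4.3
th 84->82: y 0.5 z -4.2
th 82->80: y 0.7 z -4.2
th 80->78: y 0.8 z -4.2
th 78->76: y 0.9 z -4.2
th 76->75: y 1.1 z -4.1
th 75->73: y 1.2 z -4.1
th 73->71: y 1.3 z -4.1
t 48.07 tcp [0.5725 0.0067 0.2066] jaw -6.1 tooly [ 0.006 -0.001 -1.   ] grip 0.0162 F [ 0.7 -1.9 10.6]
turn deg (tool) [-0.33 -0.1   0.03]  shift in mm after turn [  0.2 -93.4 -52.8]
shift mm tool now [  0.3 -93.7 -52.2]
```

Call:
jog_arm(
  motion=[
    [0,[0,-0.0005,-0.0035],[0,0,0]],
    [0,[0,-0.0002,-0.0042],[0,0,0]],
    [0,[0,0.0002,-0.0042],[0,0,0]],
    [0,[0,0.0005,-0.0042],[0,0,0]],
    [0,[0,0.0007,-0.0042],[0,0,0]],
    [0,[0,0.0008,-0.0042],[0,0,0]],
    [0,[0,0.0009,-0.0042],[0,0,0]],
    [0,[0,0.0011,-0.0041],[0,0,0]],
    [0,[0,0.0012,-0.0041],[0,0,0]],
    [0,[0,0,0],[0,0,0]],
  ],
)

```text
clock: 48.9
tcp_pos: [0.5318, 0.0108, 0.1608]
orientation: [-1.161, 1.288, -1.287]
contact_force: [-4.1, -3.9, 1.5]
grip_width: 0.0168
```

```bash
python3 - <<'E'
from h import *
t=bail(); arc(t,1.8,10)
E
```

```text
t 48.9 box 11.8 0.0 197.8 theta 71.3 radius 134.9 Fbox x,y,z [-3.7 -4.3  1.5] grip 16.8
th 71->70: y 1.4 z -4.0
th 70->68: y 1.6 z -4.0
th 68->66: y 1.7 z -3.9
th 66->64: y 1.8 z -3.9
th 64->62: y 1.9 z -3.8
th 62->61: y 2.0 z -3.8
th 61->59: y 2.2 z -3.7
th 59->57: y 2.3 z -3.6
th 57->55: y 2.4 z -3.5
th 55->53: y 2.5 z -3.5
```

Call:
jog_arm(
  motion=[
    [0,[0,0.0013,-0.003],[0,0,0]],
    [0,[0,0.0015,-0.004],[0,0,0]],
    [0,[0,0.0016,-0.0039],[0,0,0]],
    [0,[0,0.0018,-0.0039],[0,0,0]],
    [0,[0,0.0019,-0.0038],[0,0,0]],
    [0,[0,0.002,-0.0038],[0,0,0]],
    [0,[0,0.0021,-0.0037],[0,0,0]],
    [0,[0,0.0022,-0.0036],[0,0,0]],
    [0,[0,0.0023,-0.0035],[0,0,0]],
    [0,[0,0,0],[0,0,0]],
  ],
)

```text
clock: 49.73
tcp_pos: [0.4989, 0.0145, 0.1436]
orientation: [-1.162, 1.288, -1.287]
contact_force: [-2.5, -5.1, -3.8]
grip_width: 0.0164
```

```bash
python3 - <<'E'
from h import *
t=bail(); arc(t,1.6,10)
E
```

```text
t 49.73 box -21.2 0.3 180.6 theta 55.4 radius 134.3 Fbox x,y,z [-2.  -5.4 -3.8] grip 16.4
th 55->54: y 2.2 z -3.1
th 54->52: y 2.3 z -3.0
th 52->51: y 2.4 z -3.0
th 51->49: y 2.4 z -2.9
th 49->47: y 2.5 z -2.8
th 47->46: y 2.6 z -2.8
th 46->44: y 2.7 z -2.7
th 44->43: y 2.8 z -2.6
th 43->41: y 2.8 z -2.5
th 41->39: y 2.9 z -2.5
```

Call:
jog_arm(
  motion=[
    [0,[0,0.0018,-0.0025],[0,0,0]],
    [0,[0,0.0023,-0.003],[0,0,0]],
    [0,[0,0.0024,-0.003],[0,0,0]],
    [0,[0,0.0024,-0.0029],[0,0,0]],
    [0,[0,0.0025,-0.0028],[0,0,0]],
    [0,[0,0.0026,-0.0028],[0,0,0]],
    [0,[0,0.0027,-0.0027],[0,0,0]],
    [0,[0,0.0028,-0.0026],[0,0,0]],
    [0,[0,0,0],[0,0,0]],
  ],
)

```text
clock: 50.48
tcp_pos: [0.4771, 0.0168, 0.1242]
orientation: [-1.161, 1.287, -1.287]
contact_force: [-0.6, -5.6, -5.2]
grip_width: 0.0164
```

```bash
python3 - <<'E'
from h import *
t=bail(); arc(t,1.0,16)
f=save("scene","pics/s18.png");g=save("top","pics/t18.png")
cv2.imwrite("pics/c18.png",np.hstack([cv2.resize(f["image"][80:260,120:360],(400,300)),cv2.resize(g["image"][140:260,170:330],(400,300))])[:,:,::-1])
E
```

```text
t 50.48 box -43.2 0.3 161.2 theta 42.9 radius 134.0 Fbox x,y,z [-0.  -5.6 -5.2] grip 16.4
th 43->42: y 1.8 z -1.6
th 42->41: y 1.8 z -1.6
th 41->40: y 1.8 z -1.5
th 40->39: y 1.8 z -1.5
th 39->38: y 1.9 z -1.5
th 38->37: y 1.9 z -1.4
th 37->36: y 1.9 z -1.4
th 36->35: y 1.9 z -1.4
th 35->34: y 2.0 z -1.3
th 34->33: y 2.0 z -1.3
th 33->32: y 2.0 z -1.3
th 32->31: y 2.0 z -1.2
th 31->30: y 2.0 z -1.2
th 30->29: y 2.1 z -1.2
th 29->28: y 2.1 z -1.1
th 28->27: y 2.1 z -1.1
```

View pics/c18.png

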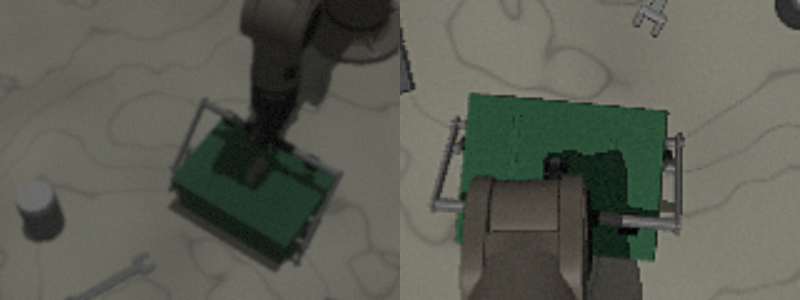

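Call:
jog_arm(
  motion=[
    [0,[0,0.0017,-0.0015],[0,0,0]],
    [0,[0,0.0018,-0.0016],[0,0,0]],
    [0,[0,0.0018,-0.0015],[0,0,0]],
    [0,[0,0.0018,-0.0015],[0,0,0]],
    [0,[0,0.0019,-0.0015],[0,0,0]],
    [0,[0,0.0019,-0.0014],[0,0,0]],
    [0,[0,0.0019,-0.0014],[0,0,0]],
    [0,[0,0.0019,-0.0014],[0,0,0]],
    [0,[0,0.002,-0.0013],[0,0,0]],
    [0,[0,0,0],[0,0,0]],
  ],
)

```text
clock: 51.42
tcp_pos: [0.4643, 0.0181, 0.1078]
orientation: [-1.161, 1.287, -1.287]
contact_force: [-1.6, -4.6, -5.9]
grip_width: 0.0165
```

```bash
python3 - <<'E'
from h import *
t=bail()
E
```

```text
t 51.42 box -56.0 0.3 144.8 theta 34.0 radius 133.8 Fbox x,y,z [-1.1 -4.8 -5.9] grip 16.5
```

Call:
jog_arm(
  motion=[
    [0,[0,0.0018,-0.0012],[0,0,0]],
    [0,[0,0.002,-0.0012],[0,0,0]],
    [0,[0,0.002,-0.0012],[0,0,0]],
    [0,[0,0.002,-0.0012],[0,0,0]],
    [0,[0,0.002,-0.0011],[0,0,0]],
    [0,[0,0.0015,-0.0008],[0,0,0]],
    [0,[0,0,0],[0,0,0]],
    [0,[0,0,0],[0,0,0]],
  ],
)

```text
clock: 52.08
tcp_pos: [0.4574, 0.0188, 0.0965]
orientation: [-1.162, 1.288, -1.287]
contact_force: [-1.8, -6.1, -5.7]
grip_width: 0.0166
```

```bash
python3 - <<'E'
from h import *
t=bail()
E
```

```text
t 52.08 box -63.0 0.2 133.5 theta 28.3 radius 134.0 Fbox x,y,z [-1.2 -6.3 -5.7] grip 16.6
```

Call:
jog_arm(
  motion=[
    [0,[0,0.001,-0.0005],[0,0,0]],
    [0,[0,0.001,-0.0005],[0,0,0]],
    [0,[0,0,0],[0,0,0]],
    [0,[0,0,0],[0,0,0]],
  ],
)

```text
clock: 52.42
tcp_pos: [0.4564, 0.0189, 0.0946]
orientation: [-1.162, 1.288, -1.287]
contact_force: [-3.4, -4.8, -3.3]
grip_width: 0.0165
```

Call:
jog_arm(
  motion=[
    [0,[0,0.001,-0.0005],[0,0,0]],
    [0,[0,0,0],[0,0,0]],
    [0,[0,0,0],[0,0,0]],
  ],
)

```text
clock: 52.67
tcp_pos: [0.4559, 0.019, 0.0937]
orientation: [-1.161, 1.288, -1.287]
contact_force: [-4.1, -4.4, -2.3]
grip_width: 0.0165
```

Call:
jog_arm(
  motion=[
    [0,[0,0.001,-0.0005],[0,0,0]],
    [0,[0,0,0],[0,0,0]],
    [0,[0,0,0],[0,0,0]],
  ],
)

```text
clock: 52.92
tcp_pos: [0.4553, 0.0191, 0.0926]
orientation: [-1.162, 1.288, -1.287]
contact_force: [-3.5, -6.3, -4.6]
grip_width: 0.0168
```

Call:
jog_arm(
  motion=[
    [0,[0,0.001,-0.0005],[0,0,0]],
    [0,[0,0,0],[0,0,0]],
    [0,[0,0,0],[0,0,0]],
  ],
)

```text
clock: 53.17
tcp_pos: [0.4548, 0.0191, 0.0916]
orientation: [-1.162, 1.288, -1.287]
contact_force: [-2.3, -5.0, -5.2]
grip_width: 0.0167
```

```bash
python3 - <<'E'
from h import *
bail()
f=save("scene","pics/s19.png");g=save("top","pics/t19.png")
c,s=np.cos(BY),np.sin(BY)
for q in(f,g):
    P=cloud(q); Q=P.reshape(-1,3); d=Q[:,:2]-BOX; x=c*d[:,0]+s*d[:,1]; y=-s*d[:,0]+c*d[:,1]
    for lo,hi in((-.135,-.06),(.06,.135),(-.055,-.03),(.03,.055)):
        m=(y>lo)&(y<hi)&(x>-.09)&(x<-.04)&(Q[:,2]>.118)&(Q[:,2]<.16)
        if m.sum()>3: print(lo,m.sum(),"x",x[m].min().round(4),x[m].max().round(4),"z top",np.percentile(Q[m,2],[50,95]).round(4))
cv2.imwrite("pics/c19.png",np.hstack([cv2.resize(f["image"][100:220,160:320],(400,300)),cv2.resize(g["image"][140:260,170:330],(400,300))])[:,:,::-1])
E
```

```text
t 53.17 box -65.6 0.2 128.6 theta 25.9 radius 134.1 Fbox x,y,z [-1.8 -5.2 -5.2] grip 16.7
-0.135 129 x -0.0725 -0.0521 z top [0.137  0.1418]
0.06 150 x -0.0746 -0.0513 z top [0.1374 0.1417]
-0.055 42 x -0.0683 -0.0519 z top [0.1408 0.1449]
0.03 49 x -0.0722 -0.0524 z top [0.1392 0.1453]
-0.135 137 x -0.075 -0.0561 z top [0.1409 0.1448]
0.06 55 x -0.0736 -0.0597 z top [0.1413 0.1456]
-0.055 30 x -0.0748 -0.0568 z top [0.1424 0.1459]
```

View pics/c19.png

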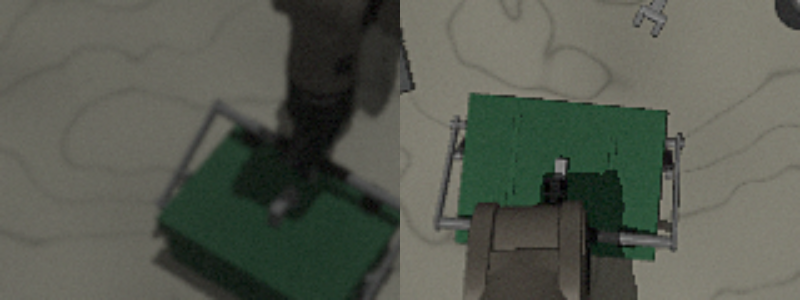

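Call:
jog_arm(
  motion=[
    [0,[0,0.001,-0.0005],[0,0,0]],
    [0,[0,0,0],[0,0,0]],
    [0,[0,0,0],[0,0,0]],
  ],
)

```text
clock: 53.52
tcp_pos: [0.4543, 0.0191, 0.0907]
orientation: [-1.162, 1.288, -1.287]
contact_force: [-3.1, -4.4, -3.7]
grip_width: 0.0166
```

Call:
jog_arm(
  motion=[
    [0,[0,0.001,-0.0005],[0,0,0]],
    [0,[0,0,0],[0,0,0]],
    [0,[0,0,0],[0,0,0]],
  ],
)

```text
clock: 53.77
tcp_pos: [0.4539, 0.0192, 0.0897]
orientation: [-1.162, 1.288, -1.287]
contact_force: [-4.3, -6.0, -2.9]
grip_width: 0.0164
```

Call:
jog_arm(
  motion=[
    [0,[0,0.001,-0.0005],[0,0,0]],
    [0,[0,0,0],[0,0,0]],
    [0,[0,0,0],[0,0,0]],
  ],
)

```text
clock: 54.02
tcp_pos: [0.4533, 0.0192, 0.0886]
orientation: [-1.162, 1.288, -1.287]
contact_force: [-2.5, -4.1, -4.5]
grip_width: 0.0163
```

Call:
jog_arm(
  motion=[
    [0,[0,0.001,-0.0005],[0,0,0]],
    [0,[0,0,0],[0,0,0]],
    [0,[0,0,0],[0,0,0]],
  ],
)

```text
clock: 54.27
tcp_pos: [0.4531, 0.0193, 0.088]
orientation: [-1.161, 1.288, -1.287]
contact_force: [-4.0, -4.8, 1.4]
grip_width: 0.0163
```

```bash
python3 - <<'E'
from h import *
bail()
c,s=np.cos(BY),np.sin(BY)
f=save("scene","pics/s20.png");g=save("top","pics/t20.png")
for n,q in(("s16",load("pics/s16.npz")),("t16",load("pics/t16.npz")),("s20",f),("t20",g)):
    P=cloud(q); Q=P.reshape(-1,3); d=Q[:,:2]-BOX; x=c*d[:,0]+s*d[:,1]; y=-s*d[:,0]+c*d[:,1]
    lo,hi=(.14,.19) if n[1:]=="16" else (-.09,-.04)
    for a,b in((-.055,-.02),(.02,.055)):
      m=(y>a)&(y<b)&(x>lo)&(x<hi)&(Q[:,2]>.118)&(Q[:,2]<.175)
      if m.sum()>5:
        X=np.stack([x[m],Q[m,2]],1); sol,rms=circ(X-[0,0],.009); print(n,m.sum(),"axis fit",sol.round(4),rms.round(5),"z95",np.percentile(Q[m,2],95).round(4))
E
```

```text
t 54.27 box -67.3 0.2 125.0 theta 24.2 radius 134.1 Fbox x,y,z [-3.5 -5.2  1.4] grip 16.3
s16 74 axis fit [0.1596 0.1554] 0.00194 z95 0.1658
s16 83 axis fit [0.1596 0.156 ] 0.00199 z95 0.1667
t16 73 axis fit [0.1576 0.1579] 0.00124 z95 0.1684
t16 72 axis fit [0.1577 0.1587] 0.00151 z95 0.1695
s20 40 axis fit [-0.0655  0.1296] 0.00227 z95 0.1415
s20 67 axis fit [-0.0666  0.1304] 0.00235 z95 0.142
t20 25 axis fit [-0.0678  0.1322] 0.00141 z95 0.1431
```

Call:
jog_arm(
  motion=[
    [0,[0,0.0008,-0.0004],[0,0,0]],
    [0,[0,0,0],[0,0,0]],
    [0,[0,0,0],[0,0,0]],
  ],
)

```text
clock: 54.62
tcp_pos: [0.4532, 0.0193, 0.088]
orientation: [-1.16, 1.288, -1.287]
contact_force: [-7.2, -5.9, 9.9]
grip_width: 0.0169
```

Call:
jog_arm(
  motion=[
    [0.25,[0,-0.0005,0],[0,0,0]],
    [0.3,[0,0,0],[0,0,0]],
    [0.35,[0,0,0],[0,0,0]],
    [0.35,[0,0,0],[0,0,0]],
    [0.35,[0,-0.005,0],[0,0,0]],
    [0.35,[0,-0.01,0],[0,0,0]],
    [0.35,[0,-0.02,0],[0,0,0]],
    [0.35,[0,-0.03,0],[0,0,0]],
    [0.35,[0,-0.03,0],[0,0,0]],
    [0.35,[0,-0.03,0],[0,0,0]],
  ],
)

```text
clock: 55.45
tcp_pos: [0.4539, 0.0195, 0.2152]
orientation: [-1.158, 1.286, -1.289]
contact_force: [0.2, 1.2, -0.0]
grip_width: 0.0302
```

Call:
jog_arm(
  motion=[
    [0.35,[-0.03,-0.02,0],[0,0,0]],
    [0.35,[-0.04,0,0],[0,0,0]],
    [0.35,[-0.04,0,0],[0,0,0]],
    [0.35,[-0.04,0,0],[0,0,0]],
    [0.35,[-0.04,0,0],[0,0,0]],
    [0.35,[-0.04,0,0],[0,0,0]],
    [0.35,[-0.03,0,0],[0,0,0]],
    [0.35,[0,0,0],[0,0,0]],
    [0.35,[0,0,0],[0,0,0]],
  ],
)

```text
clock: 56.2
tcp_pos: [0.4811, 0.2804, 0.2331]
orientation: [-1.16, 1.283, -1.285]
contact_force: [0.7, -0.4, -0.8]
grip_width: 0.0298
```

```bash
python3 - <<'E'
from h import *
bail()
c,s=np.cos(BY),np.sin(BY)
f=save("scene","pics/s21.png");g=save("top","pics/t21.png")
for n,q in(("s21",f),("t21",g)):
    P=cloud(q); print(lidfit(P,.085,.112)); Q=P.reshape(-1,3); d=Q[:,:2]-BOX; x=c*d[:,0]+s*d[:,1]; y=-s*d[:,0]+c*d[:,1]
    for a,b in((-.05,-.01),(-.01,.05)):
      m=(y>a)&(y<b)&(x>-.09)&(x<-.04)&(Q[:,2]>.118)&(Q[:,2]<.175)
      X=np.stack([x[m],Q[m,2]],1); sol,rms=circ(X,.009); print(n,m.sum(),"axis fit",sol.round(4),rms.round(5))
cv2.imwrite("pics/c21a.png",cv2.resize(f["image"][60:300,100:420],(800,600))[:,:,::-1])
cv2.imwrite("pics/c21b.png",cv2.resize(g["image"][90:270,100:370],(750,500))[:,:,::-1])
E
```

```text
t 56.2 box -66.7 262.8 270.1 theta 58.7 radius 234.2 Fbox x,y,z [ 0.7 -0.4 -0.8] grip 29.8
({'a': np.float64(100.1), 'b': np.float64(99.9), 'c': np.float64(100.3), 'd': np.float64(100.5)}, np.int64(3444))
s21 74 axis fit [-0.0657  0.1294] 0.00193
s21 120 axis fit [-0.0657  0.13  ] 0.00241
({'a': np.float64(103.0), 'b': np.float64(102.7), 'c': np.float64(102.9), 'd': np.float64(103.2)}, np.int64(3918))
t21 83 axis fit [-0.0682  0.1329] 0.00141
t21 125 axis fit [-0.0676  0.1326] 0.00152
```

View pics/c21a.png

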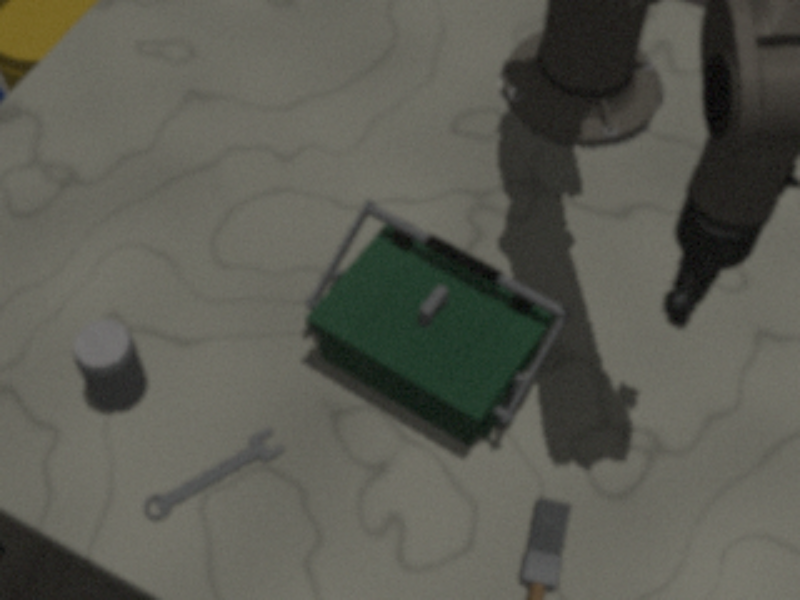

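View pics/c21b.png

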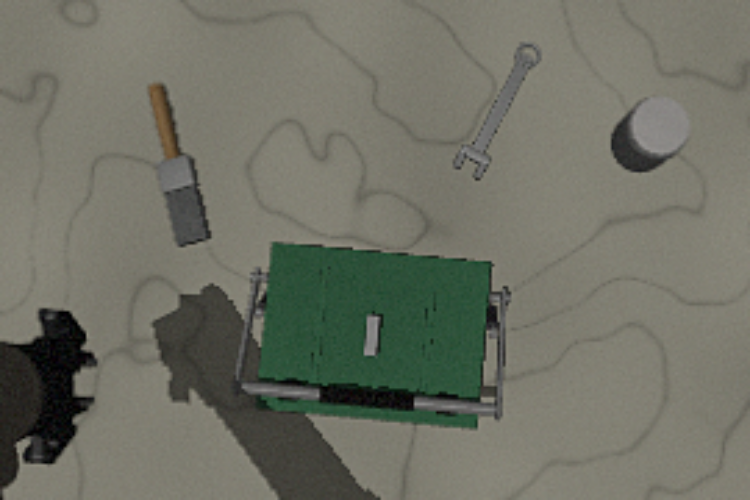

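```bash
python3 -c "
from bench import r
print(r.hand_in())"
```

```text
the job is handed in; nothing more can be done
None
```

The job is done and handed in at about 56 s of the 210 s allowed. I saw three castings, two bronze bushes and one iron hub, and no fourth anywhere in the pictures. I set each one down upright in the box.

- **Lid:** I fitted it and pressed corners a, b, c and d home one after another, with peaks of about 57, 40, 28 and 24 N in the readings. The fingertips stopped at the same height each time. I gave c and d one further 1 mm step that I did not read.
- **Bail:** I carried it over in the grip, stepped it down the last part, and let go only after the force showed its feet on the lid.

**Last checks:**
- **Lid height:** it lies flat at about 101.5 mm averaged over the two cameras (102 mm expected). All corners are about 8 mm below where they started.
- **Bail bar:** its axis is at box x ≈ -67 mm, z ≈ 131 mm (expected -66 and 132 mm). It stayed there after release.
- **Rest of the scene:** the wrench, brush and tin look untouched, and the arm is clear of everything.

**What disagreed:**
- **Tool height:** the reported tool height was about 37 mm lower than the real one. Because of this, my first try at the hub closed on air above it without moving it. I measured the offset by touching the bench and used it from then on.
- **Cameras:** the two cameras disagreed by 2–3 mm, so I averaged them.
- **Corner force:** three corners went down at about 8–15 N, and d at 6–8 N. The text says about 13 N.

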